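# Change over the candle gilding stand

### The arm

A 6-joint arm with a two-finger parallel gripper is mounted at the origin on the work surface. World frame = base frame: x ahead of the robot, y to its left, z up, the work surface at z = 0. Lengths are in m, angles in rad, forces in N, time in s.
With the tool pointing down it reaches from about 0.25 to 0.775 m from the base axis. Payload 4 kg.
Tool frame: the origin (TCP) lies on the centre line of the jaws, within the pads' length; the fingertips stand 8 mm ahead of it and the grasp point (between the pads) lies 11 mm behind it; y points along the fingers, z is the direction in which the jaws open and shut, and the axes are right-handed (so a half turn about y gives the same grasp; the last joint's range is limited). The gripper opens to 94 mm and grips with 3 to 60 N. Pads are 16 mm wide; open, the fingers measure 119 mm over their backs; the gripper's body (75 mm by 177 mm) begins 78 mm behind the grasp point.
Start: joints at [-1.338, 0.087, 1.371, -0, 1.684, -0.103], TCP at [0.181, -0.519, 0.214] pointing down, gripper open.
Joint ranges: [-3.1, 3.1], [-0.76, 2.03], [0.27, 2.55], [-1.08, 4.22], [0.17, 2.65], [-2.57, 2.57]. Speed limits (rad/s): [2.79, 2.79, 3.14, 3.14, 3.14, 3.14].

### API

Orientations are given as a 3x3 rotation matrix whose columns are the frame's x, y, z axes.
In Python, from bench import r, imaging, order gives the robot as it stands.
- The arm moves only by the tool servo_tool, never from a script. Its argument "targets" is a list of rows, each a list of 7 numbers: the shift along the tool's x, y, z in mm, then the turn, a rotation vector about the tool's x, y, z in rad, then the closure in counts, from 0 (fully open) to 255 (shut). A call has 1 to 12 rows; each row is the pose to reach, as a shift and turn from the pose measured when the call began, along the tool's axes at that moment; what a row does not reach only later rows make up. A row lasts 1/10 s, in which the tool goes at most 50 mm and 8.59 degrees, less where a joint would pass 70% of its speed; a pose out of reach is approached as far as the arm can. A call with a gripper value outside its range is refused whole. The fingers move at their own pace and stop on an object; "force" is the grip in N (left out, the last holds). Time passes only in rows, so rows that repeat a pose let the fingers close. It gives the time, the measured TCP pose, the force and the opening at its end, in the units of the state.
- r.get_state(): the state, without advancing time (a new reading comes with each control period).
- imaging.snapshot(name): name is "scene" or "top" or "wrist"; returns a dict with "frame" (400x640x3 uint8, red, green, blue), "range_z" (400x640 float32, m along the optical axis (not along the pixel's ray), 0 where there is no reading), "K" (3x3 intrinsics, pixels), "R" (3x3) and "t" (3): a world point X has camera coordinates R X + t. Camera axes: x right, y down, z forward; pixel columns grow to the right and rows downward; lengths in m; the calibration is good to about 2 mm. A picture is of the moment at which its call begins.
- order.job_done(): hands the job in, once; it reports no verdict.
The state is a dict: "t": time; "q": joint angles; "joint_velocities": joint speeds; "joint_torque": joint torques, N m; "position": TCP position; "ee_rot": TCP orientation; "force": force on the tool from outside, world axes, zero at the start; "wrist_torque": the same for the moment, N m; "finger_gap": opening from 0.0 (shut) to 1.0 (fully open).
Only numpy, scipy, OpenCV 4.12 (cv2) and the standard library are available. Lean on these libraries where they do the work, as an engineer would, in place of code of your own. Each camera call takes 0.05 s, during which the arm holds its last target.

### The job

Change over the gilding stand: take every gilded candle out from between its centres and lay it in the ribbed tray, and load both plain candles from the cradle, one in each lane. Each plain candle goes flat base fully into the head's cup, with its raised panel facing straight up in line with the index mark, and with the sliding tailstock pushed home against its domed end. Lay the candles down rather than drop them, and leave the bottles, jars and pitcher where they are.

Things in the scene. Friction and masses are not known exactly. Their poses are not given: they have to be found in the camera images.
- stand: Fixed stand holding two candles between centres: board 300 x 210 x 18 mm. Origin on the table, mid between its lanes; z up; x along the lanes from fixed heads (-x) to sliding tailstocks (+x). Lane near: y = +60 mm, far: y = -60. Per lane two open vee rests, 10 mm thick, at x = -35 and +35 mm, carry a candle on the axis, 80 mm above the table; open between them down to the board.
- tray: Loose shallow steel tray for finished candles, 176 (x) x 184 (y) mm, walls 20 mm high, 4 mm thick, 0.6 kg. Origin: centre of its underside; z up. Four wooden ribs along x form two nests at y = -38 and y = +38 mm; a candle lying along x in a nest has its axis 25 mm above the tray's underside.
- cradle: Fixed wooden cradle of three pairs of vee rests for waiting candles. Origin on the table under its middle; z up; candles lie along its x, domed end to +x, in places at y = -70, 0 and +70 mm, axis 60 mm above the table. The vees (10 mm thick) stand at x = -42 and +42 mm; open between them down to 10 mm.
- head_near_seat (a point): Centre of the floor of the near lane's head cup (y = +60 mm of the stand), 80 mm above the table: where the middle of a seated candle's base lies. The cup (39 mm inside, 48 outside, 9 deep) opens to the stand's +x on a block with a dark index mark on top, at z = 110 mm. Lower or lift a candle about 13 mm clear of it and slide it in or out along the axis; the tailstock can also push it in.
- tail_near_fin (a point): Middle of the black grip fin on the near tailstock, moving with it, 120 mm above the table. Fin 12 mm thick along the stand's x, 30 wide, from z = 99 to 134 mm: pinch it from above across its thickness. Block below 34 mm long, 46 wide; its ring (24 mm inside, 34 outside) at axis height reaches 37 mm from the fin's middle towards the head; a candle's dome enters it by 5 mm.
- tail_near (a joint): Slide of the near tailstock in m along the stand's +x: 0 = home against a fully seated candle, +0.050 = drawn right back, -0.012 = end stop of an empty lane. Stays where it is left; about 4 N of friction.
- head_far_seat (a point): Centre of the floor of the far lane's head cup (y = -60 mm of the stand), 80 mm above the table: where the middle of a seated candle's base lies. The cup (39 mm inside, 48 outside, 9 deep) opens to the stand's +x on a block with a dark index mark on top, at z = 110 mm. Lower or lift a candle about 13 mm clear of it and slide it in or out along the axis; the tailstock can also push it in.
- tail_far_fin (a point): Middle of the black grip fin on the far tailstock, moving with it, 120 mm above the table. Fin 12 mm thick along the stand's x, 30 wide, from z = 99 to 134 mm: pinch it from above across its thickness. Block below 34 mm long, 46 wide; its ring (24 mm inside, 34 outside) at axis height reaches 37 mm from the fin's middle towards the head; a candle's dome enters it by 5 mm.
- tail_far (a joint): Slide of the far tailstock in m along the stand's +x: 0 = home against a fully seated candle, +0.050 = drawn right back, -0.012 = end stop of an empty lane. Stays where it is left; about 4 N of friction.
- gilt_1: Candle 34 mm thick, 143 mm long, 110 g, panel gilded. Origin on its axis, 73 mm from the flat base, 70 mm from the domed end's tip; x along the axis towards the domed end (10 mm wick beyond it); z out through the raised panel (52 x 18 mm, 3 mm proud, mid-length). Finished; if present, it starts in the near lane.
- gilt_2: Candle 34 mm thick, 143 mm long, 110 g, panel gilded. Origin on its axis, 73 mm from the flat base, 70 mm from the domed end's tip; x along the axis towards the domed end (10 mm wick beyond it); z out through the raised panel (52 x 18 mm, 3 mm proud, mid-length). Finished; if present, it starts in the far lane.
- plain_1: Candle 34 mm thick, 143 mm long, 110 g, panel plain beeswax. Origin on its axis, 73 mm from the flat base, 70 mm from the domed end's tip; x along the axis towards the domed end (10 mm wick beyond it); z out through the raised panel (52 x 18 mm, 3 mm proud, mid-length). If present (two of three are), it starts in the cradle with its panel rolled up to 0.7 rad off the vertical.
- plain_2: Candle 34 mm thick, 143 mm long, 110 g, panel plain beeswax. Origin on its axis, 73 mm from the flat base, 70 mm from the domed end's tip; x along the axis towards the domed end (10 mm wick beyond it); z out through the raised panel (52 x 18 mm, 3 mm proud, mid-length). If present (two of three are), it starts in the cradle with its panel rolled up to 0.7 rad off the vertical.
- plain_3: Candle 34 mm thick, 143 mm long, 110 g, panel plain beeswax. Origin on its axis, 73 mm from the flat base, 70 mm from the domed end's tip; x along the axis towards the domed end (10 mm wick beyond it); z out through the raised panel (52 x 18 mm, 3 mm proud, mid-length). If present (two of three are), it starts in the cradle with its panel rolled up to 0.7 rad off the vertical.
- plain_1_base (a point): Centre of the flat base of plain_1.
- plain_2_base (a point): Centre of the flat base of plain_2.
- plain_3_base (a point): Centre of the flat base of plain_3.
- bottle_a: Bystander, leave alone: loose amber bottle, 54 mm wide, 125 mm tall; origin at the centre of its underside.
- bottle_b: Bystander, leave alone: loose amber bottle, 54 mm wide, 125 mm tall; origin at the centre of its underside.
- bottle_c: Bystander, leave alone: loose amber bottle, 48 mm wide, 105 mm tall; origin at the centre of its underside.
- jar_a: Bystander, leave alone: loose lidded amber jar, 76 mm wide, 85 mm tall; origin at the centre of its underside.
- jar_b: Bystander, leave alone: loose small lidded glass jar, 56 mm wide, 50 mm tall; origin at the centre of its underside.
- pitcher: Bystander, leave alone: loose steel pouring pitcher, 92 mm wide, 130 mm tall; origin at the centre of its underside.
Things that resemble listed ones, but are neither listed nor needed, are in the scene too. Leave any turquoise look-alike of the plain_2 alone.

How it is judged:
At the end, for the whole second after the job is handed in: Each plain candle lies in one lane: base within 5 mm of the head cup's floor centre, tailstock joint within 5 mm of 0, panel within 0.2 rad of straight up. Each gilded candle lies in the flat tray, middle within 70 mm (x), 80 mm (y) of its centre. All at rest (((distance between plain_1_base and head_near_seat below 0.005 m and angle between the x axis of plain_1 and the x axis of stand, either way round below 0.06 rad and value of joint tail_near between -0.005 and 0.005 m) or (distance between plain_1_base and head_far_seat below 0.005 m and angle between the x axis of plain_1 and the x axis of stand, either way round below 0.06 rad and value of joint tail_far between -0.005 and 0.005 m)) and angle between each of plain_1, plain_2, plain_3's own z axis and vertical below 0.2 rad and linear speed of each of plain_1, plain_2, plain_3, gilt_1, gilt_2 below 0.03 m/s and ((distance between plain_2_base and head_near_seat below 0.005 m and angle between the x axis of plain_2 and the x axis of stand, either way round below 0.06 rad and value of joint tail_near between -0.005 and 0.005 m) or (distance between plain_2_base and head_far_seat below 0.005 m and angle between the x axis of plain_2 and the x axis of stand, either way round below 0.06 rad and value of joint tail_far between -0.005 and 0.005 m)) and ((distance between plain_3_base and head_near_seat below 0.005 m and angle between the x axis of plain_3 and the x axis of stand, either way round below 0.06 rad and value of joint tail_near between -0.005 and 0.005 m) or (distance between plain_3_base and head_far_seat below 0.005 m and angle between the x axis of plain_3 and the x axis of stand, either way round below 0.06 rad and value of joint tail_far between -0.005 and 0.005 m)) and x of gilt_1 in the frame of tray between -0.07 and 0.07 m and y of gilt_1 in the frame of tray between -0.08 and 0.08 m and z of gilt_1 in the frame of tray between 0.01 and 0.045 m and x of gilt_2 in the frame of tray between -0.07 and 0.07 m and y of gilt_2 in the frame of tray between -0.08 and 0.08 m and z of gilt_2 in the frame of tray between 0.01 and 0.045 m and angle between tray's own z axis and vertical below 0.1 rad); the robot touches nothing.
It fails at once if a bystander (bottle, jar or pitcher) is pushed more than 30 mm or knocked over (distance of any of bottle_a, bottle_b, bottle_c, jar_a, jar_b, pitcher from where it was at the start of the episode above 0.03 m or angle between any of bottle_a, bottle_b, bottle_c, jar_a, jar_b, pitcher's own z axis and vertical above 0.5 rad).
It fails at once if a candle is dropped or thrown (moves faster than 1.1 m/s with no finger on it) ((linear speed of plain_1 above 1.1 m/s and contact force between the fingers and plain_1 below 0.05 N) or (linear speed of plain_2 above 1.1 m/s and contact force between the fingers and plain_2 below 0.05 N) or (linear speed of plain_3 above 1.1 m/s and contact force between the fingers and plain_3 below 0.05 N) or (linear speed of gilt_1 above 1.1 m/s and contact force between the fingers and gilt_1 below 0.05 N) or (linear speed of gilt_2 above 1.1 m/s and contact force between the fingers and gilt_2 below 0.05 N)).
Of gilt_1, gilt_2 only 1 to 2 are there at a start; the rules pass over those that are not, and their reading is None.
Of plain_1, plain_2, plain_3 only 2 to 2 are there at a start; the rules pass over those that are not, and their reading is None.
At some moment in a run one of tray may be knocked a few centimetres aside while the robot is not near it.
It also fails if it takes over 208 s, if anything falls off the work surface, if the arm or the gripper's body presses on something with over 40 N, if the wrist force passes 120 N, or if a joint passes its speed limit or range.

## Working session

There is one attempt and no reset: what is moved stays moved. The work goes in short steps, Python scripts to look and compute and a tool call to move; the robot and the scene stay as the last step left them, time stands still between calls to the robot, and variables do not carry over. Pictures are saved under pics/ and viewed, and the job is handed in when it is done.

Besides the shell and the picture viewer there is one more tool, called after ">>>" as name([rows], argument=value, ...), one row to a line, values as JSON. servo_tool: Moves the arm, as the interface text tells. Its arguments: {"type":"object","properties":{"targets":{"type":"array"},"force":{"type":"number"}},"required":["targets"]}

```bash
ls; mkdir -p pics; python3 - <<'E'
from bench import r, imaging, order
import cv2, numpy as np, pickle
s=r.get_state(); print(s)
for n in ("scene","top","wrist"):
    d=imaging.snapshot(n); cv2.imwrite(f"pics/{n}0.png",d["frame"][:,:,::-1]); pickle.dump(d,open(f"{n}0.pkl","wb"))
    print(n,d["K"].tolist(),d["R"].tolist(),d["t"].tolist())
E
```

```text
pics
{'t': 0.0, 'q': array([-1.33811703e+00,  8.79716864e-02,  1.37222994e+00, -2.83114217e-05,
        1.68359995e+00, -1.03116831e-01]), 'joint_velocities': array([ 0.00209635, -0.00015832,  0.00050412,  0.00061711,  0.00170534,
       -0.00096047]), 'joint_torque': array([-8.39736167e-04, -3.40187466e+01, -3.02423036e+01,  7.17013003e-02,
        3.31327273e-02, -1.77503907e-04]), 'position': array([ 0.18109236, -0.51877488,  0.21230738]), 'ee_rot': array([[-9.44149360e-01, -5.36720050e-04,  3.29517371e-01],
       [-3.29517747e-01,  2.14291527e-03, -9.44146949e-01],
       [-1.99385207e-04, -9.99997560e-01, -2.20009086e-03]]), 'force': array([-0.0014316 ,  0.61607362, -1.02976243]), 'wrist_torque': array([ 0.03707964, -0.04860383,  0.00988741]), 'finger_gap': 1.0020422208677524}
scene [[405.36588250621776, 0.0, 317.60706803544855], [0.0, 405.36588250621776, 196.40603902911818], [0.0, 0.0, 1.0]] [[0.8403283333328897, 0.5420685460850161, 0.003159674547276326], [0.31531822400513343, -0.4840564088823617, -0.8162498457152443], [-0.44093390639438956, 0.6869141753998012, -0.5776904065557907]] [-0.4290239334584346, -0.08809828876469847, 1.5863001429438446]
top [[361.71443514163025, 0.0, 319.43418984137895], [0.0, 361.71443514163025, 207.1561667140244], [0.0, 0.0, 1.0]] [[-0.018694513528789876, -0.9996777444025825, -0.0171733080705806], [-0.983076705841476, 0.021509365630475185, -0.18192728663410165], [0.1822380465100357, 0.013481637005189962, -0.9831620109971022]] [-0.012279481594518332, 0.5459913831179255, 0.9343034107479083]
wrist [[275.6826073990338, 0.0, 319.54065361698565], [0.0, 275.6826073990338, 199.72953879070377], [0.0, 0.0, 1.0]] [[0.32910724964253146, -0.944288549013089, -0.002748533333430094], [-0.9180890491499657, -0.32065431259777, 0.23300924797819772], [-0.2209092937466463, -0.07416163438873334, -0.9724706349916956]] [-0.5486082277904974, -0.023946924746420045, 0.3910755602408255]
```

View pics/scene0.png

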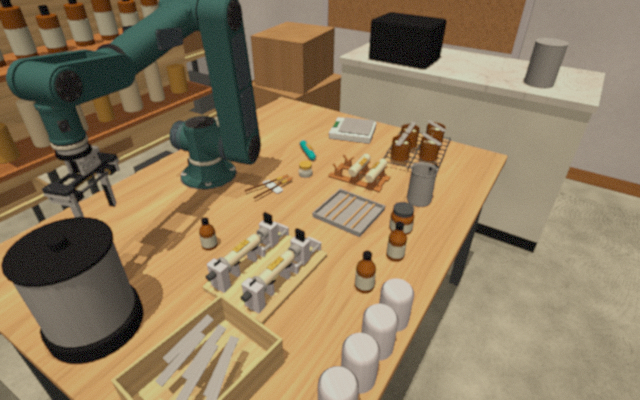

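View pics/top0.png

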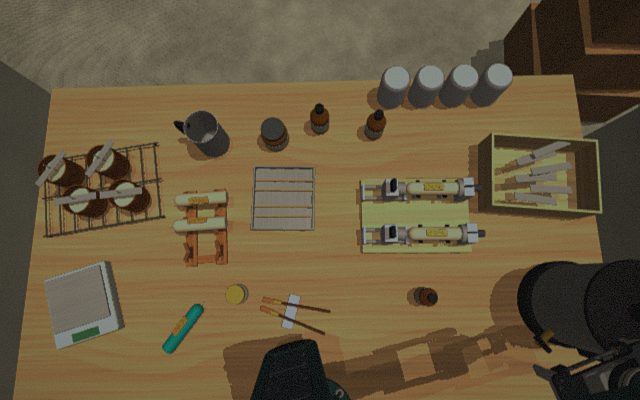

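View pics/wrist0.png

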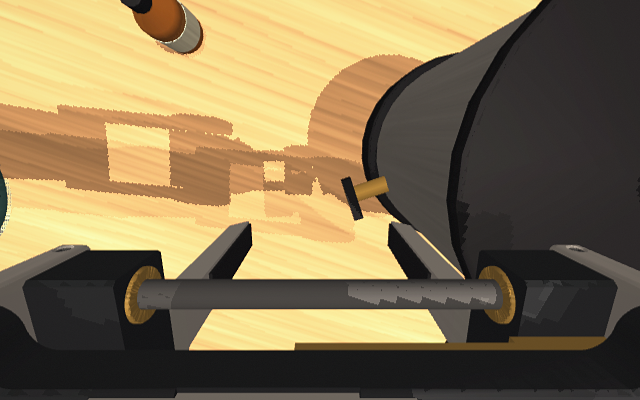

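```bash
python3 - <<'E'
import cv2
a=cv2.imread("pics/top0.png")
cv2.imwrite("pics/top_stand.png",cv2.resize(a[165:265,350:490],None,fx=5.5,fy=5.5,interpolation=cv2.INTER_CUBIC))
cv2.imwrite("pics/top_cr.png",cv2.resize(a[155:275,165:325],None,fx=5,fy=5,interpolation=cv2.INTER_CUBIC))
a=cv2.imread("pics/scene0.png")
cv2.imwrite("pics/sc_stand.png",cv2.resize(a[205:315,200:330],None,fx=5,fy=5,interpolation=cv2.INTER_CUBIC))
cv2.imwrite("pics/sc_cr.png",cv2.resize(a[145:235,310:410],None,fx=6,fy=6,interpolation=cv2.INTER_CUBIC))
E
```

```text
(no output)
```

View pics/top_stand.png

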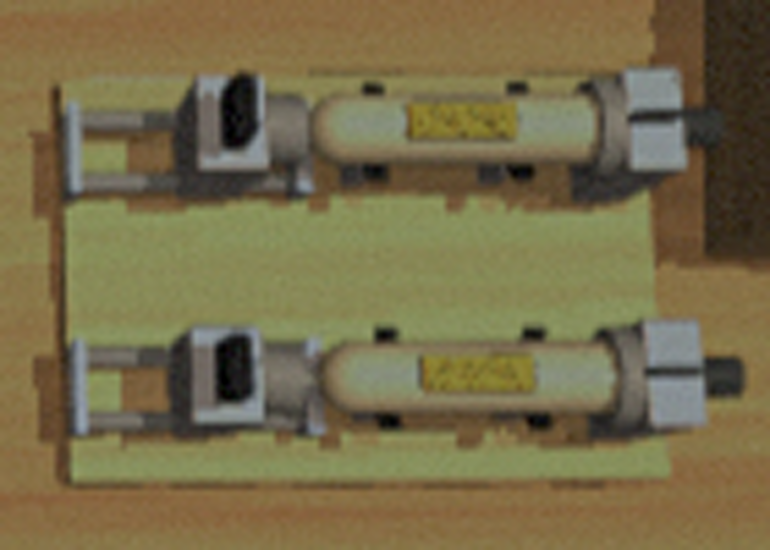

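View pics/top_cr.png

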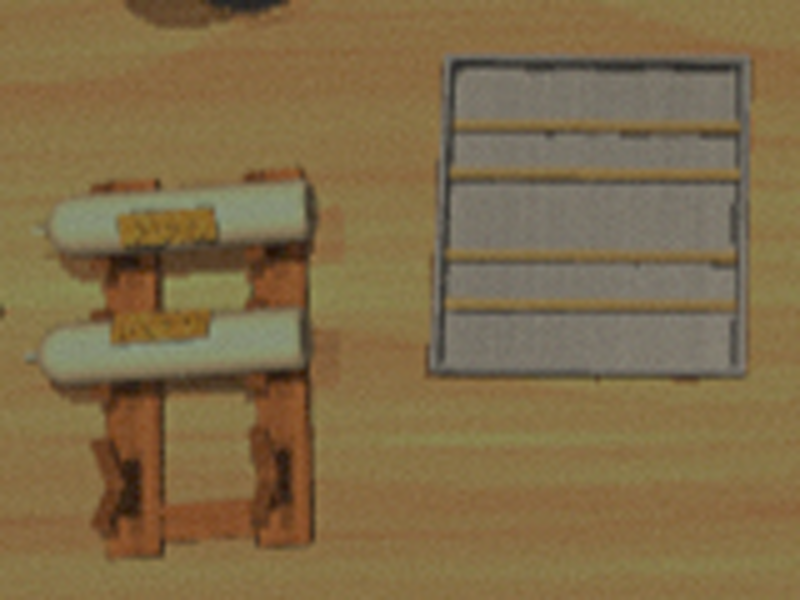

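View pics/sc_stand.png

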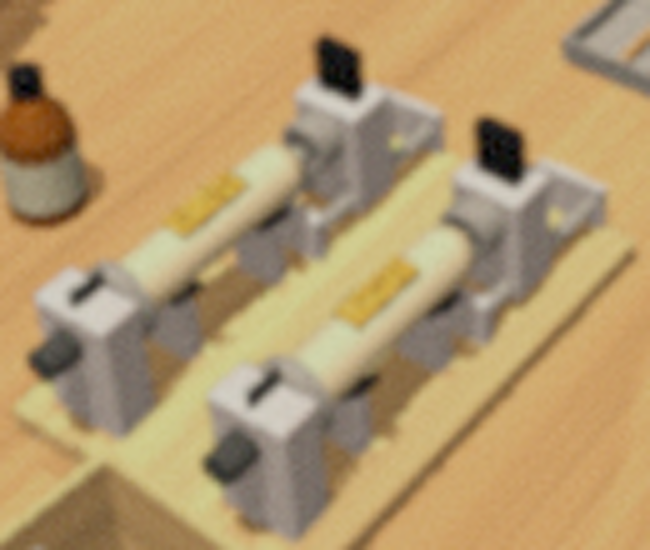

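View pics/sc_cr.png

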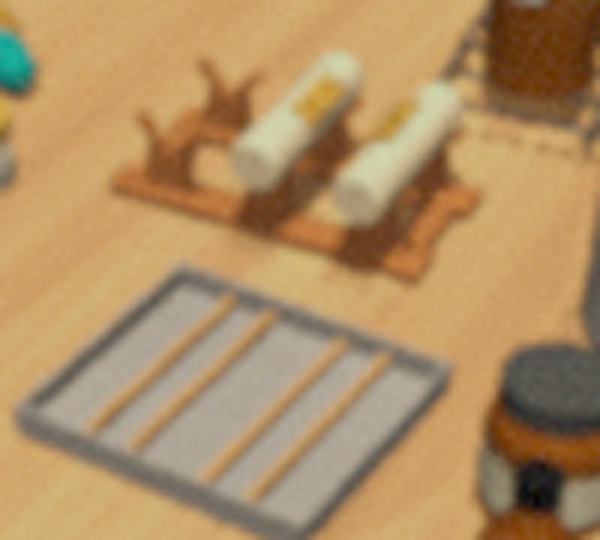

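```bash
cat > h.py <<'E'
import numpy as np, cv2, pickle
from bench import r, imaging, order
def snap(n,save=None):
    d=imaging.snapshot(n)
    if save: cv2.imwrite(f"pics/{save}.png",d["frame"][:,:,::-1]); pickle.dump(d,open(f"{save}.pkl","wb"))
    return d
def cloud(d):
    K=d["K"];z=d["range_z"].astype(float);h,w=z.shape
    u,v=np.meshgrid(np.arange(w),np.arange(h))
    P=np.stack([(u-K[0,2])/K[0,0]*z,(v-K[1,2])/K[1,1]*z,z],-1)
    X=(P-d["t"])@d["R"]
    X[z<=0]=np.nan
    return X
def ray(d,u,v,zw):
    K=d["K"];c=-d["R"].T@d["t"];k=d["R"].T@np.array([(u-K[0,2])/K[0,0],(v-K[1,2])/K[1,1],1])
    return c+k*(zw-c[2])/k[2]
def proj(d,X):
    p=np.atleast_2d(X)@d["R"].T+d["t"];q=p@d["K"].T;return q[:,:2]/q[:,2:]
def st():
    s=r.get_state();np.set_printoptions(precision=4,suppress=True)
    print("t",round(s["t"],2),"pos",s["position"],"gap",round(s["finger_gap"],3),"F",s["force"],"q",s["q"]);print(s["ee_rot"]);return s
E
python3 - <<'E'
from h import *
np.set_printoptions(precision=4,suppress=True)
d=pickle.load(open("top0.pkl","rb"))
X=cloud(d)
print("table z",np.nanmedian(X[330:380,130:230,2]),X[280,180])
for n,u,v,z in [("candA base",225,198,.06),("candA dome",175,202,.06),("candB base",226,223,.06),("candB dome",174,227,.06),
 ("trayTL",253,167,.02),("trayTR",314,167,.02),("trayBL",252,230,.02),("trayBR",313,230,.02),
 ("boardTL",361,180,.018),("boardBL",363,252.5,.018),("boardBR",471,251,.018),("fin far",393.5,185.5,.134),("fin near",392.5,231.5,.134),
 ("mark far",469,186,.11),("mark near",472.5,232.5,.11),("panel far",434,187,.1),("panel near",437,233,.1)]:
    print(n,ray(d,u,v,z), X[int(v),int(u)])
E
```

```text
table z 0.00021436196796996318 [ 0.3577  0.3684 -0.0002]
candA base [0.5747 0.2327 0.06  ] [0.572  0.2292 0.0724]
candA dome [0.5666 0.369  0.06  ] [0.5643 0.3643 0.0711]
candB base [0.506 0.228 0.06 ] [0.506  0.228  0.0599]
candB dome [0.4981 0.3679 0.06  ] [0.4967 0.3634 0.0708]
trayTL [0.6727 0.1658 0.02  ] [0.6785 0.1696 0.001 ]
trayTR [ 0.6685 -0.0096  0.02  ] [ 0.6684 -0.0096  0.0203]
trayBL [0.4907 0.1659 0.02  ] [ 0.4932  0.1699 -0.0001]
trayBR [ 0.4871 -0.0039  0.02  ] [ 0.4881 -0.0036  0.0118]
boardTL [ 0.6275 -0.1426  0.018 ] [ 0.6271 -0.1424  0.0197]
boardBL [ 0.4225 -0.14    0.018 ] [ 0.4239 -0.1401  0.0172]
boardBR [ 0.4208 -0.4344  0.018 ] [ 0.4207 -0.4333  0.0206]
fin far [ 0.5811 -0.211   0.134 ] [ 0.5829 -0.2102  0.132 ]
fin near [ 0.4656 -0.2021  0.134 ] [ 0.4669 -0.2011  0.1332]
mark far [ 0.5812 -0.4083  0.11  ] [ 0.5809 -0.4077  0.1114]
mark near [ 0.4617 -0.4058  0.11  ] [ 0.4629 -0.4045  0.1104]
panel far [ 0.583  -0.3221  0.1   ] [ 0.5831 -0.3222  0.0996]
panel near [ 0.4633 -0.3205  0.1   ] [ 0.4629 -0.3195  0.1034]
```

```bash
cat >> h.py <<'E'
from scipy.spatial.transform import Rotation as Ro
def jaw(ang, tilt=0.0):
    """tool down; tool z (jaw dir) at world heading ang; tilt about the horizontal axis perpendicular (world heading ang+90)"""
    z=np.array([np.cos(ang),np.sin(ang),0]);y=np.array([0,0,-1.]);x=np.cross(y,z)
    R=np.stack([x,y,z],1)
    return R
def rel(p,R,s=None):
    s=s or r.get_state();R0=s["ee_rot"];p0=s["position"]
    a=R0.T@(np.array(p)-p0)*1000; w=Ro.from_matrix(R0.T@R).as_rotvec()
    n=max(np.linalg.norm(a)/50,np.linalg.norm(w)/0.15)
    print("row",a.round(1).tolist(),w.round(3).tolist(),"min rows %.1f"%n)
    return a,w
E
python3 - <<'E'
from h import *
d=pickle.load(open("wrist0.pkl","rb"));s=r.get_state()
c=-d["R"].T@d["t"];print("cam",c,"in tool",s["ee_rot"].T@(c-s["position"]),"axes in tool\n",s["ee_rot"].T@d["R"].T)
# obstacles heights in top
t=pickle.load(open("top0.pkl","rb"));X=cloud(t)
for n,u,v in [("pot",575,300),("bottle",376,118),("bottle2",319,112),("jar",273,127),("pitcher",203,125),("smallbottle",428,297),("boxedge",483,140)]:
    print(n,X[v,u])
for a in (np.pi/2,-np.pi/2): 
    rel([0.45,-0.30,0.35],jaw(a))
E
```

```text
cam [ 0.24495776 -0.49672035  0.38438149] in tool [-0.06760669 -0.17178304 -0.0002055 ] axes in tool
 [[ 3.74336596e-04  9.72427778e-01  2.33203938e-01]
 [ 1.11363944e-03 -2.33204215e-01  9.72427146e-01]
 [ 9.99999310e-01 -1.04309964e-04 -1.17023080e-03]]
pot [ 0.30238223 -0.56361747  0.21873309]
bottle [ 0.76889955 -0.17809754  0.11905099]
bottle2 [ 0.78765528 -0.02799091  0.12373312]
jar [0.76599432 0.09949443 0.08347685]
pitcher [0.78833661 0.30223282 0.057402  ]
smallbottle [ 0.30631843 -0.2861355   0.10069131]
boxedge [ 0.73123874 -0.48995797  0.03722494]
row [-326.0, -137.2, -118.3] [0.0, -2.806, -0.002] min rows 18.7
row [-326.0, -137.2, -118.3] [0.002, 0.336, 0.0] min rows 7.5
```

```bash
python3 - <<'E'
from h import *
rel([0.25,-0.5,0.32],jaw(-np.pi/2))
rel([0.53,-0.29,0.25],jaw(-np.pi/2))
E
```

```text
row [-71.3, -107.4, 4.7] [0.002, 0.336, 0.0] min rows 2.6
row [-404.8, -37.2, -101.3] [0.002, 0.336, 0.0] min rows 8.4
```

>>> servo_tool([
  [-40, -80, 0, 0, 0.1, 0, 0],
  [-71, -107, 5, 0, 0.2, 0, 0],
  [-120, -107, -10, 0, 0.336, 0, 0],
  [-170, -100, -25, 0.002, 0.336, 0, 0],
  [-220, -90, -40, 0.002, 0.336, 0, 0],
  [-270, -75, -60, 0.002, 0.336, 0, 0],
  [-320, -60, -75, 0.002, 0.336, 0, 0],
  [-365, -45, -90, 0.002, 0.336, 0, 0],
  [-405, -37, -101, 0.002, 0.336, 0, 0],
  [-405, -37, -101, 0.002, 0.336, 0, 0],
  [-405, -37, -101, 0.002, 0.336, 0, 0],
])

```text
t: 1.25
position: [0.5321, -0.2869, 0.247]
ee_rot: [[-1.0, -0.003, 0.005], [-0.005, 0.003, -1.0], [0.003, -1.0, -0.003]]
force: [-0.5, -0.4, -0.6]
finger_gap: 1.002
```

```bash
python3 - <<'E'
from h import *
st(); snap("wrist","w1")
E
```

```text
t 1.25 pos [ 0.5321 -0.2869  0.247 ] gap 1.002 F [-0.457  -0.3869 -0.6049] q [-0.5887  0.2097  1.1665  0.0008  1.7698  0.977 ]
[[-1.     -0.0032  0.0053]
 [-0.0053  0.0031 -1.    ]
 [ 0.0032 -1.     -0.0031]]
```

View pics/w1.png

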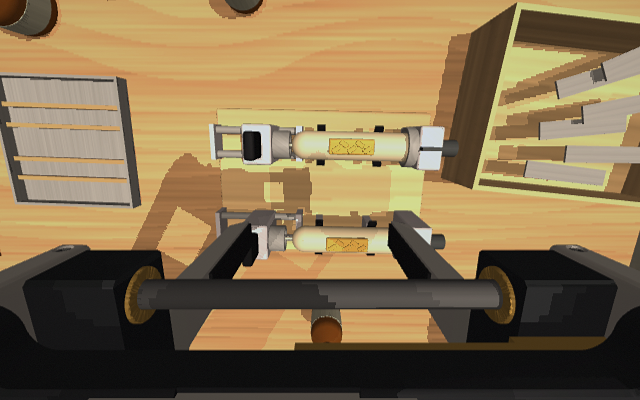

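```bash
python3 - <<'E'
from h import *
d=pickle.load(open("w1.pkl","rb"))
a=d["frame"][:,:,::-1]
cv2.imwrite("pics/w1c.png",cv2.resize(a[100:265,200:470],None,fx=2.9,fy=2.9,interpolation=cv2.INTER_CUBIC))
X=cloud(d)
print("table",np.nanmedian(X[40:100,150:200,2]))
for n,m in [("gilt far",(slice(120,170),slice(305,400))),("fin far",(slice(120,165),slice(240,265))),("mark",(slice(120,172),slice(415,443)))]:
    P=X[m].reshape(-1,3)
    lo,hi={"gilt far":(.085,.105),"fin far":(.129,.14),"mark":(.106,.115)}[n]
    Q=P[(P[:,2]>lo)&(P[:,2]<hi)]
    print(n,len(Q),"mean",Q.mean(0),"min",Q.min(0),"max",Q.max(0))
E
```

```text
table 0.000725446110219498
gilt far 2651 mean [ 0.58573417 -0.32295393  0.095539  ] min [ 0.56842751 -0.38038406  0.08504113] max [ 0.60203865 -0.26830897  0.1035254 ]
fin far 358 mean [ 0.58725336 -0.21409327  0.13398783] min [ 0.57212187 -0.21963877  0.1290932 ] max [ 0.60138429 -0.20679917  0.13615473]
mark 86 mean [ 0.58376486 -0.4090154   0.11049549] min [ 0.58197343 -0.4206665   0.1070134 ] max [ 0.58548687 -0.39832832  0.1124195 ]
```

View pics/w1c.png

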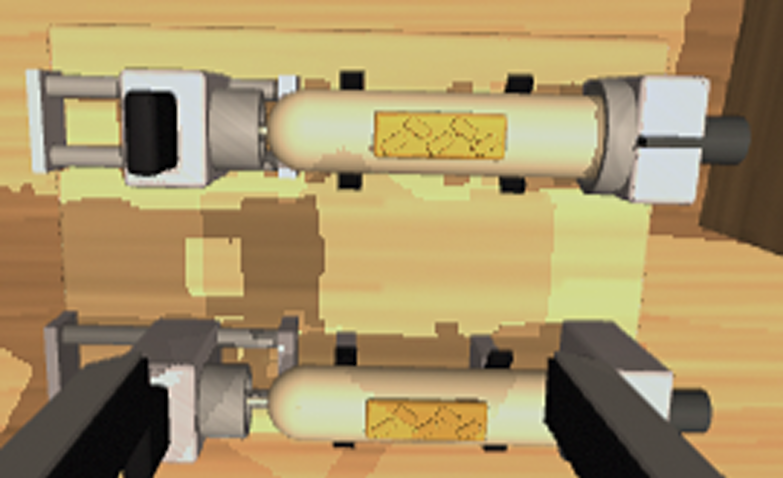

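```bash
cat >> h.py <<'E'
from scipy.optimize import least_squares
def cyl(P,rad=.017,z0=.08):
    """P points on cylinder approx along world y; returns x at ymean, slope dx/dy, z, dz/dy"""
    ym=P[:,1].mean()
    f=lambda p: np.hypot((P[:,0]-p[0]-p[1]*(P[:,1]-ym)),P[:,2]-p[2]-p[3]*(P[:,1]-ym))-rad
    s=least_squares(f,[P[:,0].mean(),0,z0,0],loss="soft_l1",f_scale=.001)
    return ym,s.x,np.median(abs(f(s.x)))
E
python3 - <<'E'
from h import *
d=pickle.load(open("w1.pkl","rb"));X=cloud(d);fr=d["frame"]
def sel(u0,u1,v0,v1,lo,hi): 
    P=X[v0:v1,u0:u1].reshape(-1,3);return P[(P[:,2]>lo)&(P[:,2]<hi)]
for n,b in (("far",(300,328)),("farall",(300,398)),("far2",(380,400))):
    P=sel(*b,120,172,.08,.105)
    # drop panel
    q=P[(abs(P[:,2]-.0)<.0985)]
    print(n,len(q),cyl(q))
P=sel(300,385,218,252,.08,.105);print("near",cyl(P[P[:,2]<.0985]))
# panel centre by colour
hsv=cv2.cvtColor(fr,cv2.COLOR_RGB2HSV);
for n,(u0,u1,v0,v1) in {"far":(310,390,125,170),"near":(310,390,225,255)}.items():
    m=np.zeros(hsv.shape[:2],bool);m[v0:v1,u0:u1]=True
    m&=(hsv[...,1]>150)&(X[...,2]>.09)
    P=X[m];print("panel",n,len(P),P.mean(0),P.min(0),P.max(0))
    vv,uu=np.where(m);print(uu.min(),uu.max(),vv.min(),vv.max())
E
```

```text
far 776 (np.float64(-0.2787948216589792), array([ 0.58590871,  0.01991392,  0.08042503, -0.01546301]), np.float64(0.0003493083178977875))
farall 2063 (np.float64(-0.31839968298466853), array([ 0.58523477,  0.01738742,  0.0804814 , -0.00092085]), np.float64(0.00034374135450987095))
far2 561 (np.float64(-0.3664391875701748), array([0.58436973, 0.01613921, 0.08050867, 0.00204306]), np.float64(0.0003648209310869073))
near (np.float64(-0.3117187036999901), array([ 4.65347035e-01,  1.61292784e-02,  8.06042186e-02, -3.66167638e-04]), np.float64(0.000394070523629355))
panel far 679 [ 0.58508917 -0.32136754  0.10087501] [ 0.57641662 -0.34757517  0.09818875] [ 0.5933836  -0.29629526  0.1035254 ]
329 374 139 154
panel near 550 [ 0.46634099 -0.31960517  0.10112206] [ 0.45649177 -0.34525126  0.09800324] [ 0.53141283 -0.2941731   0.244272  ]
326 389 238 251
```

```bash
python3 - <<'E'
from h import *
A=np.arctan2(-1,-0.017)
rel([.587,-.2135,.17],jaw(A))
rel([.587,-.2135,.114],jaw(A))
E
```

```text
row [-56.6, 78.0, -74.9] [0.001, 0.02, 0.003] min rows 2.4
row [-56.8, 134.0, -74.8] [0.001, 0.02, 0.003] min rows 3.3
```

>>> servo_tool([
  [-28, 30, -37, 0.001, 0.01, 0.003, 120],
  [-57, 60, -75, 0.001, 0.02, 0.003, 120],
  [-57, 80, -75, 0.001, 0.02, 0.003, 120],
  [-57, 105, -75, 0.001, 0.02, 0.003, 120],
  [-57, 125, -75, 0.001, 0.02, 0.003, 120],
  [-57, 134, -75, 0.001, 0.02, 0.003, 120],
  [-57, 134, -75, 0.001, 0.02, 0.003, 120],
], force=15)

```text
t: 2.0
position: [0.5858, -0.2141, 0.1128]
ee_rot: [[-1.0, -0.003, -0.019], [0.019, 0.001, -1.0], [0.003, -1.0, -0.001]]
force: [-0.7, -0.1, 0.0]
finger_gap: 0.534
```

```bash
python3 - <<'E'
from h import *
st(); snap("wrist","w2")
E
```

```text
t 2.0 pos [ 0.5858 -0.2141  0.1128] gap 0.534 F [-0.725  -0.1445  0.0434] q [-0.4412  0.2901  1.3344 -0.0002  1.5198  1.1483]
[[-0.9998 -0.0026 -0.0187]
 [ 0.0187  0.001  -0.9998]
 [ 0.0026 -1.     -0.001 ]]
```

View pics/w2.png

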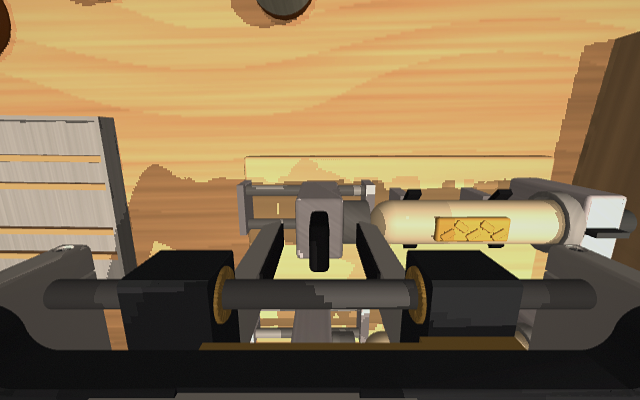

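>>> servo_tool([
  [0, 0, 0, 0, 0, 0, 240],
  [0, 0, 0, 0, 0, 0, 240],
  [0, 0, 0, 0, 0, 0, 240],
  [0, 0, 0, 0, 0, 0, 240],
  [0, 0, 0, 0, 0, 0, 240],
  [0, 0, -10, 0, 0, 0, 240],
  [0, 0, -20, 0, 0, 0, 240],
  [0, 0, -30, 0, 0, 0, 240],
  [0, 0, -38, 0, 0, 0, 240],
  [0, 0, -43, 0, 0, 0, 240],
  [0, 0, -46, 0, 0, 0, 240],
  [0, 0, -48, 0, 0, 0, 240],
], force=15)

```text
t: 3.25
position: [0.5876, -0.1702, 0.1146]
ee_rot: [[-1.0, 0.001, -0.02], [0.02, -0.009, -1.0], [-0.001, -1.0, 0.009]]
force: [0.1, -17.2, -1.0]
finger_gap: 0.129
```

>>> servo_tool([
  [0, 0, 2, 0, 0, 0, 240],
  [0, 0, 3, 0, 0, 0, 240],
  [0, 0, 3, 0, 0, 0, 240],
  [0, 0, 3, 0, 0, 0, 120],
  [0, 0, 3, 0, 0, 0, 120],
  [0, 0, 3, 0, 0, 0, 120],
  [0, -20, 3, 0, 0, 0, 120],
  [0, -50, 3, 0, 0, 0, 120],
  [0, -50, 3, 0, 0, 0, 120],
])

```text
t: 4.15
position: [0.5898, -0.174, 0.1696]
ee_rot: [[-1.0, 0.009, -0.02], [0.02, -0.013, -1.0], [-0.009, -1.0, 0.013]]
force: [0.4, -0.7, 1.1]
finger_gap: 0.529
```

```bash
python3 - <<'E'
from h import *
A=np.arctan2(-1,-0.017)
st(); snap("wrist","w3")
rel([.4675,-.2025,.17],jaw(A))
E
```

```text
t 4.15 pos [ 0.5898 -0.174   0.1696] gap 0.529 F [ 0.3594 -0.6664  1.1202] q [-0.3741  0.2342  1.2896 -0.0088  1.6049  1.2165]
[[-0.9998  0.0088 -0.0202]
 [ 0.0201 -0.0129 -0.9997]
 [-0.009  -0.9999  0.0128]]
row [120.8, -3.1, 31.4] [-0.011, -0.003, -0.006] min rows 2.5
```

View pics/w3.png

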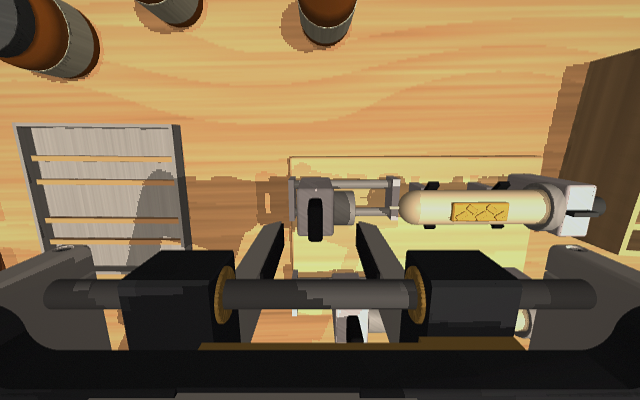

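>>> servo_tool([
  [45, -3, 12, -0.005, 0, -0.003, 120],
  [90, -3, 25, -0.011, -0.003, -0.006, 120],
  [121, -3, 33, -0.011, -0.003, -0.006, 120],
  [121, 0, 33, -0.011, -0.003, -0.006, 120],
  [121, 20, 33, -0.011, -0.003, -0.006, 120],
  [121, 40, 33, -0.011, -0.003, -0.006, 120],
  [121, 52, 33, -0.011, -0.003, -0.006, 120],
  [121, 52, 33, -0.011, -0.003, -0.006, 120],
])

```text
t: 5.0
position: [0.4663, -0.2037, 0.1117]
ee_rot: [[-1.0, -0.005, -0.017], [0.017, 0.003, -1.0], [0.005, -1.0, -0.002]]
force: [0.6, -0.4, -0.5]
finger_gap: 0.529
```

```bash
python3 - <<'E'
from h import *
st(); snap("wrist","w4")
E
```

```text
t 5.0 pos [ 0.4663 -0.2037  0.1117] gap 0.529 F [ 0.6277 -0.4135 -0.5095] q [-0.523   0.0434  1.6207 -0.0005  1.4834  1.0646]
[[-0.9998 -0.0054 -0.0168]
 [ 0.0168  0.0026 -0.9999]
 [ 0.0055 -1.     -0.0025]]
```

View pics/w4.png

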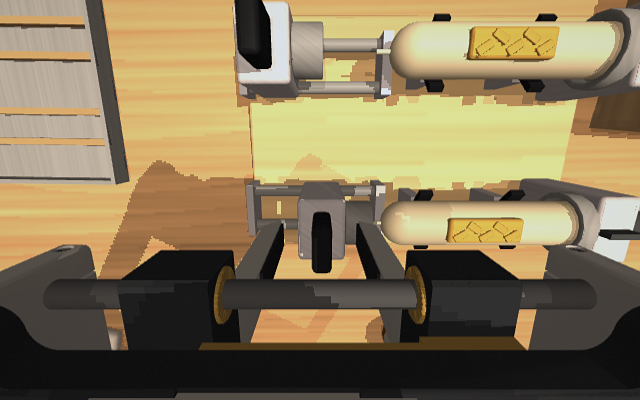

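>>> servo_tool([
  [0, 0, 0, 0, 0, 0, 240],
  [0, 0, 0, 0, 0, 0, 240],
  [0, 0, 0, 0, 0, 0, 240],
  [0, 0, 0, 0, 0, 0, 240],
  [0, 0, 0, 0, 0, 0, 240],
  [0, 0, -10, 0, 0, 0, 240],
  [0, 0, -20, 0, 0, 0, 240],
  [0, 0, -28, 0, 0, 0, 240],
  [0, 0, -34, 0, 0, 0, 240],
  [0, 0, -38, 0, 0, 0, 240],
  [0, 0, -40, 0, 0, 0, 240],
])

```text
t: 6.15
position: [0.4679, -0.1682, 0.1137]
ee_rot: [[-1.0, -0.002, -0.017], [0.017, -0.009, -1.0], [0.002, -1.0, 0.009]]
force: [0.6, -18.2, -3.4]
finger_gap: 0.131
```

```bash
python3 - <<'E'
from h import *
rel([.4652,-.3197,.19],jaw(-.017))
E
```

```text
row [0.3, -74.9, 152.2] [-0.006, -1.571, 0.009] min rows 10.5
```

>>> servo_tool([
  [0, 0, 3, 0, 0, 0, 240],
  [0, 0, 3, 0, 0, 0, 65],
  [0, 0, 3, 0, 0, 0, 65],
  [0, 0, 3, 0, 0, 0, 65],
  [0, -40, 3, 0, 0, 0, 65],
  [0, -75, 20, 0, -0.15, 0, 65],
  [0, -75, 50, 0, -0.3, 0, 65],
  [0, -75, 80, 0, -0.45, 0, 65],
  [0, -75, 110, 0, -0.6, 0, 65],
  [0, -75, 140, 0, -0.75, 0, 65],
  [0, -75, 152, 0, -0.9, 0, 65],
  [0, -75, 152, 0, -1.05, 0, 65],
], force=20)

```text
t: 7.35
position: [0.4651, -0.3211, 0.1894]
ee_rot: [[-0.509, -0.003, 0.861], [-0.861, -0.009, -0.509], [0.009, -1.0, 0.002]]
force: [0.7, 0.7, -0.2]
finger_gap: 0.745
```

```bash
python3 - <<'E'
from h import *
rel([.4652,-.3197,.19],jaw(-.017))
E
```

```text
row [-1.3, -0.6, -0.6] [0.001, -0.517, 0.009] min rows 3.4
```

>>> servo_tool([
  [-1, 0, -1, 0, -0.15, 0, 65],
  [-1, 0, -1, 0, -0.3, 0.005, 65],
  [-1, 0, -1, 0, -0.45, 0.009, 65],
  [-1, 0, -1, 0.001, -0.517, 0.009, 65],
  [-1, 0, -1, 0.001, -0.517, 0.009, 65],
])

```text
t: 7.85
position: [0.4647, -0.3194, 0.1892]
ee_rot: [[-0.017, -0.0, 1.0], [-1.0, 0.0, -0.017], [-0.0, -1.0, -0.0]]
force: [-0.3, 0.7, -0.7]
finger_gap: 0.744
```

```bash
python3 - <<'E'
from h import *
st(); snap("wrist","w5")
rel([.4652,-.3197,.069],jaw(-.017))
d=pickle.load(open("w5.pkl","rb"));X=cloud(d);fr=d["frame"]
hsv=cv2.cvtColor(fr,cv2.COLOR_RGB2HSV);m=(hsv[...,1]>150)&(X[...,2]>.098)&(X[...,2]<.105);P=X[m]
for lo,hi in ((.44,.49),(.56,.61)):
    Q=P[(P[:,0]>lo)&(P[:,0]<hi)];
    if len(Q): print(len(Q),Q.mean(0),Q.min(0),Q.max(0))
E
```

```text
t 7.85 pos [ 0.4647 -0.3194  0.1892] gap 0.744 F [-0.3278  0.685  -0.6793] q [-0.7029  0.1242  1.3782  0.0002  1.6395 -0.6854]
[[-0.0174 -0.0001  0.9998]
 [-0.9998  0.0003 -0.0174]
 [-0.0003 -1.     -0.0001]]
row [0.3, 120.2, 0.5] [0.0, -0.002, -0.0] min rows 2.4
905 [ 0.4649 -0.3166  0.1009] [ 0.4551 -0.3446  0.0983] [ 0.4771 -0.1743  0.1041]
924 [ 0.5839 -0.32    0.1007] [ 0.5725 -0.3468  0.098 ] [ 0.5986 -0.1717  0.1048]
```

View pics/w5.png

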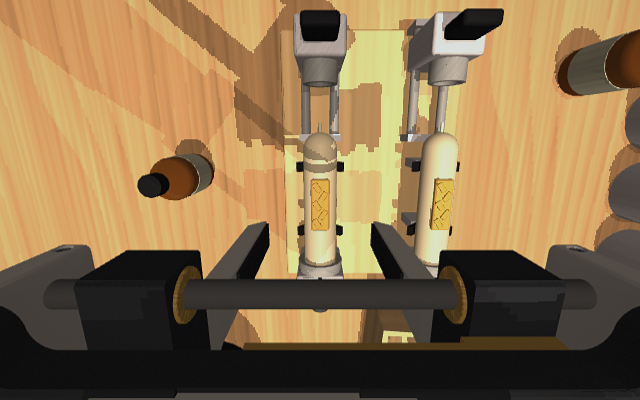

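Near gilded candle at pixel (320,215), centred between the fingers. Descend, grip.

>>> servo_tool([
  [0, 45, 0, 0, 0, 0, 65],
  [0, 80, 0, 0, 0, 0, 65],
  [0, 105, 0, 0, 0, 0, 65],
  [0, 118, 0, 0, 0, 0, 65],
  [0, 119, 0, 0, 0, 0, 65],
  [0, 119, 0, 0, 0, 0, 180],
  [0, 119, 0, 0, 0, 0, 180],
  [0, 119, 0, 0, 0, 0, 180],
  [0, 119, 0, 0, 0, 0, 180],
  [0, 119, 0, 0, 0, 0, 180],
], force=20)

```text
t: 8.9
position: [0.4649, -0.3197, 0.071]
ee_rot: [[-0.019, 0.001, 1.0], [-1.0, -0.001, -0.019], [0.001, -1.0, 0.001]]
force: [-3.5, 0.4, 2.2]
finger_gap: 0.36
```

>>> servo_tool([
  [-4, 0, 0, 0, 0, 0, 180],
  [-8, 0, 0, 0, 0, 0, 180],
  [-12, 0, 0, 0, 0, 0, 180],
  [-16, 0, 0, 0, 0, 0, 180],
  [-18, 0, 0, 0, 0, 0, 180],
  [-18, -5, 0, 0, 0, 0, 180],
  [-18, -15, 0, 0, 0, 0, 180],
  [-18, -45, 0, 0, 0, 0, 180],
  [-18, -85, 0, 0, 0, 0, 180],
  [-18, -120, 0, 0, 0, 0, 180],
  [-18, -120, 0, 0, 0, 0, 180],
])

```text
t: 10.0
position: [0.4678, -0.3037, 0.1987]
ee_rot: [[-0.019, 0.011, 1.0], [-1.0, -0.009, -0.019], [0.009, -1.0, 0.011]]
force: [0.5, -0.9, 0.3]
finger_gap: 0.36
```

```bash
python3 - <<'E'
from h import *
st(); snap("wrist","w6"); snap("top","t6")
E
```

```text
t 10.0 pos [ 0.4678 -0.3037  0.1987] gap 0.36 F [ 0.4513 -0.9185  0.3397] q [-0.6775  0.0969  1.3895  0.0002  1.6409 -0.6587]
[[-0.0188  0.0113  0.9998]
 [-0.9998 -0.0088 -0.0187]
 [ 0.0086 -0.9999  0.0114]]
```

View pics/w6.png

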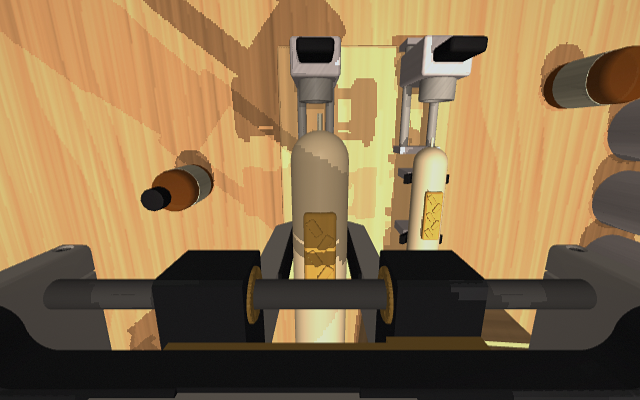

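View pics/t6.png

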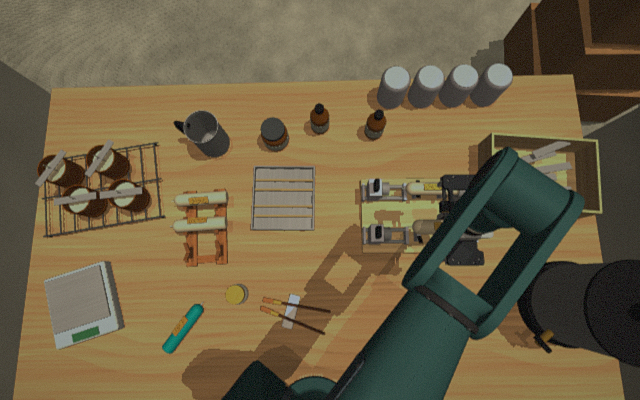

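```bash
python3 - <<'E'
from h import *
rel([.50,-.05,.22],jaw(-.0))
E
```

```text
row [-252.5, -28.2, 29.8] [-0.003, -0.019, 0.002] min rows 5.1
```

>>> servo_tool([
  [-20, -10, 2, 0, 0, 0, 180],
  [-60, -20, 8, 0, 0, 0, 180],
  [-105, -28, 12, 0, -0.01, 0, 180],
  [-150, -28, 18, 0, -0.019, 0, 180],
  [-195, -28, 24, 0, -0.019, 0, 180],
  [-230, -28, 30, 0, -0.019, 0, 180],
  [-252, -28, 30, 0, -0.019, 0, 180],
  [-252, -28, 30, 0, -0.019, 0, 180],
])

```text
t: 10.9
position: [0.4992, -0.0476, 0.2173]
ee_rot: [[0.005, -0.002, 1.0], [-1.0, -0.0, 0.005], [0.0, -1.0, -0.002]]
force: [-0.3, 0.5, -0.7]
finger_gap: 0.354
```

```bash
python3 - <<'E'
from h import *
st(); snap("wrist","w7")
E
```

```text
t 10.9 pos [ 0.4992 -0.0476  0.2173] gap 0.354 F [-0.2822  0.4744 -0.6865] q [-0.2079 -0.0208  1.4744 -0.0006  1.6897 -0.2126]
[[ 0.0046 -0.0017  1.    ]
 [-1.     -0.0002  0.0046]
 [ 0.0002 -1.     -0.0017]]
```

View pics/w7.png

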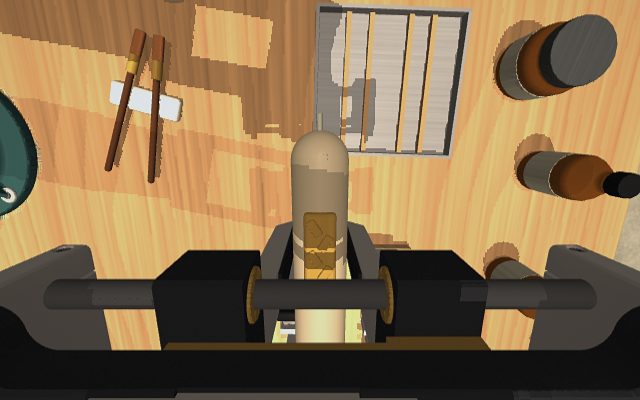

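```bash
cat >> h.py <<'E'
def tray(d,reg=(.44,.74,-.06,.25)):
    X=cloud(d);P=X.reshape(-1,3);P=P[(P[:,2]>.0165)&(P[:,2]<.0235)&(P[:,0]>reg[0])&(P[:,0]<reg[1])&(P[:,1]>reg[2])&(P[:,1]<reg[3])]
    # keep largest coherent set
    g=np.round(P[:,:2]*1000).astype(np.int32)
    c,s,a=cv2.minAreaRect(g);return len(P),c,s,a,cv2.boxPoints((c,s,a))
E
python3 - <<'E'
from h import *
d=pickle.load(open("w7.pkl","rb"))
print(tray(d))
for u,v in [(320,6),(469,11),(448,156),(396,153)]: print(ray(d,u,v,.02))
X=cloud(d)
for v in (40,80): print([(u,round(float(X[v,u,0]),4),round(float(X[v,u,2]),4)) for u in range(322,470,4)])
E
```

```text
(2417, (615.4721069335938, 79.21527862548828), (176.5659942626953, 249.41238403320312), 87.95458984375, array([[487.6944   ,  -4.5605087],
       [736.9479   , -13.462425 ],
       [743.2498   , 162.99106  ],
       [493.99634  , 171.89297  ]], dtype=float32))
[0.49858621 0.16645073 0.02      ]
[0.67475041 0.16183581 0.02      ]
[ 0.66904502 -0.00799435  0.02      ]
[ 0.59989669 -0.00436789  0.02      ]
[(322, 0.5012, 0.0051), (326, 0.5063, 0.005), (330, 0.5114, 0.0018), (334, 0.5164, 0.0041), (338, 0.5213, 0.0055), (342, 0.5264, 0.0049), (346, 0.5309, 0.0117), (350, 0.5359, 0.0112), (354, 0.5416, 0.0037), (358, 0.5465, 0.0057), (362, 0.5516, 0.0046), (366, 0.5568, 0.004), (370, 0.5603, 0.0134), (374, 0.5666, 0.0052), (378, 0.5717, 0.0052), (382, 0.5769, 0.004), (386, 0.5817, 0.0052), (390, 0.5867, 0.0052), (394, 0.5923, 0.0029), (398, 0.5972, 0.0038), (402, 0.602, 0.0044), (406, 0.6057, 0.0091), (410, 0.6095, 0.0133), (414, 0.617, 0.005), (418, 0.6222, 0.0044), (422, 0.6273, 0.004), (426, 0.6326, 0.0033), (430, 0.6339, 0.014), (434, 0.6389, 0.0135), (438, 0.6471, 0.0051), (442, 0.65
[... 288 characters left out ...]
(346, 0.5319, 0.0136), (350, 0.538, 0.0037), (354, 0.5429, 0.0062), (358, 0.5481, 0.0064), (362, 0.5534, 0.0052), (366, 0.5573, 0.0136), (370, 0.5641, 0.0032), (374, 0.569, 0.005), (378, 0.5742, 0.0051), (382, 0.5796, 0.0042), (386, 0.5843, 0.0063), (390, 0.5896, 0.0058), (394, 0.5953, 0.0035), (398, 0.6003, 0.0043), (402, 0.6047, 0.0072), (406, 0.608, 0.0135), (410, 0.616, 0.0041), (414, 0.6211, 0.0043), (418, 0.6267, 0.0032), (422, 0.6314, 0.0046), (426, 0.6337, 0.0127), (430, 0.6415, 0.0053), (434, 0.647, 0.0046), (438, 0.6523, 0.0042), (442, 0.6572, 0.0049), (446, 0.6625, 0.0046), (450, 0.668, 0.004), (454, 0.672, 0.0067), (458, 0.6714, 0.019), (462, 0.6855, -0.0), (466, 0.6907, 0.0001)]
```

```bash
python3 - <<'E'
from h import *
rel([.619,.079,.0165],jaw(-.03))
E
```

```text
row [-128.3, 200.7, 120.3] [0.001, 0.033, 0.002] min rows 5.3
```

>>> servo_tool([
  [-35, 0, 30, 0, 0.01, 0, 180],
  [-70, 0, 65, 0, 0.02, 0, 180],
  [-105, 10, 100, 0, 0.033, 0, 180],
  [-126, 40, 118, 0.001, 0.033, 0.002, 180],
  [-128, 80, 120, 0.001, 0.033, 0.002, 180],
  [-128, 120, 120, 0.001, 0.033, 0.002, 180],
  [-128, 150, 120, 0.001, 0.033, 0.002, 180],
  [-128, 165, 120, 0.001, 0.033, 0.002, 180],
  [-128, 165, 120, 0.001, 0.033, 0.002, 180],
])

```text
t: 11.85
position: [0.6164, 0.0773, 0.0482]
ee_rot: [[-0.032, -0.008, 0.999], [-0.999, -0.0, -0.032], [0.001, -1.0, -0.008]]
force: [0.3, -0.9, -1.0]
finger_gap: 0.352
```

```bash
python3 - <<'E'
from h import *
st(); snap("wrist","w8");snap("scene","s8")
rel([.619,.079,.0165],jaw(-.03))
a=cv2.imread("pics/s8.png");cv2.imwrite("pics/s8c.png",cv2.resize(a[130:250,260:440],None,fx=4,fy=4))
E
```

```text
t 11.85 pos [0.6164 0.0773 0.0482] gap 0.352 F [ 0.2832 -0.898  -1.0305] q [ 0.0335  0.3327  1.413  -0.      1.4036  0.0652]
[[-0.0317 -0.0077  0.9995]
 [-0.9995 -0.0003 -0.0317]
 [ 0.0005 -1.     -0.0077]]
row [-1.1, 36.6, -0.6] [-0.001, -0.001, -0.0] min rows 0.7
```

View pics/w8.png

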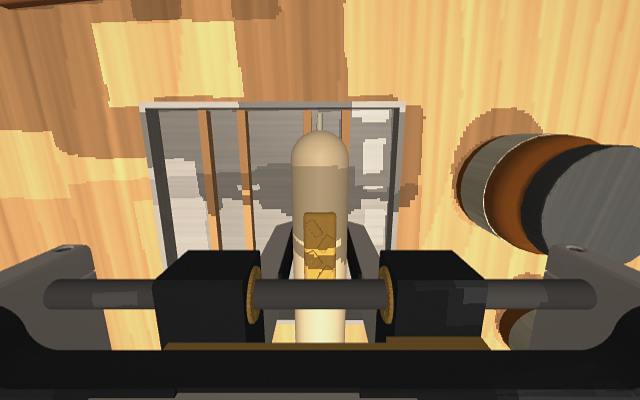

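View pics/s8c.png

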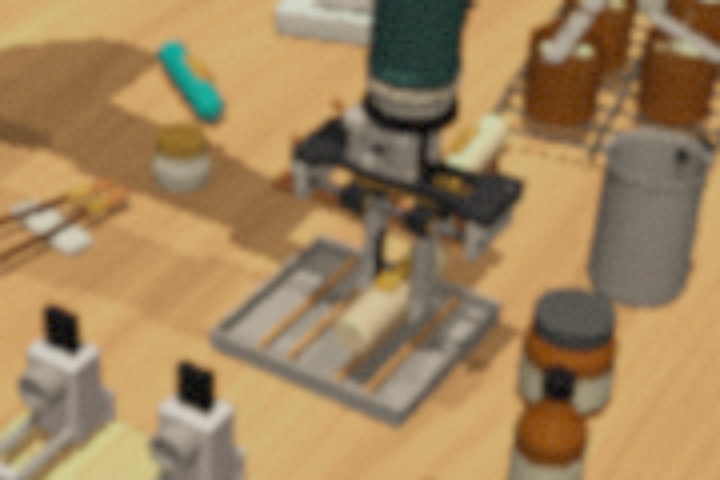

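```bash
python3 - <<'E'
from h import *
d=pickle.load(open("w8.pkl","rb"))
for u,v in [(306.5,118),(346.5,118),(206,118),(244,118)]: print(ray(d,u,v,.0135))
for u,v in [(404,104),(142,104)]: print(ray(d,u,v,.02))
E
```

```text
[0.60947703 0.15611373 0.0135    ]
[0.63823755 0.15517708 0.0135    ]
[0.53692354 0.1584766  0.0135    ]
[0.56440607 0.15758157 0.0135    ]
[0.67724075 0.16280708 0.02      ]
[0.49628271 0.16876957 0.02      ]
```

>>> servo_tool([
  [-1, 5, 4, 0, 0, 0, 180],
  [-1, 15, 4, 0, 0, 0, 180],
  [-1, 24, 4, 0, 0, 0, 180],
  [-1, 29, 4, 0, 0, 0, 180],
  [-1, 32, 4, 0, 0, 0, 180],
  [-1, 32, 4, 0, 0, 0, 180],
])

```text
t: 12.55
position: [0.6233, 0.0788, 0.0208]
ee_rot: [[-0.031, 0.0, 1.0], [-1.0, 0.0, -0.031], [-0.0, -1.0, 0.0]]
force: [-0.4, -0.2, -0.7]
finger_gap: 0.358
```

>>> servo_tool([
  [0, 2, -2, 0, 0, 0, 180],
  [0, 4, -2, 0, 0, 0, 180],
  [0, 5, -2, 0, 0, 0, 180],
  [0, 5, -2, 0, 0, 0, 180],
])

```text
t: 12.95
position: [0.6231, 0.0789, 0.0202]
ee_rot: [[-0.031, 0.006, 1.0], [-1.0, 0.0, -0.031], [-0.0, -1.0, 0.006]]
force: [-3.1, -0.7, 12.2]
finger_gap: 0.355
```

>>> servo_tool([
  [0, 0, 0, 0, 0, 0, 175],
  [0, 0, 0, 0, 0, 0, 160],
  [0, 0, 0, 0, 0, 0, 140],
  [0, 0, 0, 0, 0, 0, 110],
  [0, 0, 0, 0, 0, 0, 95],
  [0, 0, 0, 0, 0, 0, 95],
  [0, -20, 0, 0, 0, 0, 95],
  [0, -60, 0, 0, 0, 0, 95],
  [0, -110, 0, 0, 0, 0, 95],
  [0, -160, 0, 0, 0, 0, 95],
  [0, -160, 0, 0, 0, 0, 95],
])

```text
t: 14.05
position: [0.6265, 0.0791, 0.1906]
ee_rot: [[-0.031, 0.023, 0.999], [-1.0, 0.001, -0.031], [-0.002, -1.0, 0.023]]
force: [-0.5, -0.0, 1.0]
finger_gap: 0.63
```

```bash
python3 - <<'E'
from h import *
st(); snap("wrist","w9")
rel([.585,-.321,.19],jaw(-.017))
E
```

```text
t 14.05 pos [0.6265 0.0791 0.1906] gap 0.63 F [-0.5352 -0.0212  1.0495] q [ 0.0359  0.2566  1.221  -0.      1.6407  0.0667]
[[-0.0309  0.0232  0.9993]
 [-0.9995  0.0008 -0.0309]
 [-0.0015 -0.9997  0.0232]]
row [401.0, -4.7, -27.4] [-0.017, -0.014, -0.001] min rows 8.0
```

View pics/w9.png

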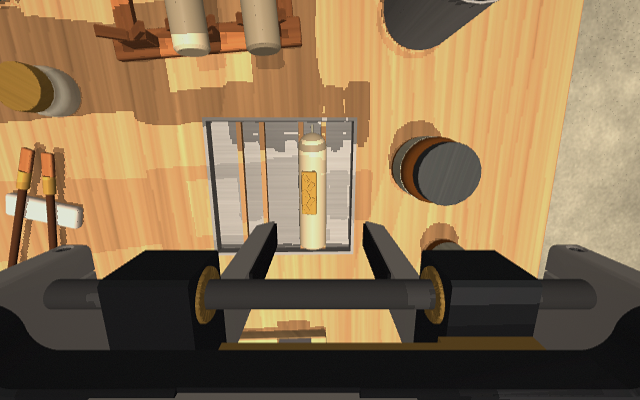

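>>> servo_tool([
  [30, -10, -2, 0, 0, 0, 65],
  [75, -10, -5, -0.01, -0.01, 0, 65],
  [120, -10, -8, -0.017, -0.014, 0, 65],
  [165, -10, -11, -0.017, -0.014, -0.001, 65],
  [210, -10, -14, -0.017, -0.014, -0.001, 65],
  [255, -10, -17, -0.017, -0.014, -0.001, 65],
  [300, -10, -20, -0.017, -0.014, -0.001, 65],
  [345, -8, -24, -0.017, -0.014, -0.001, 65],
  [380, -5, -27, -0.017, -0.014, -0.001, 65],
  [401, -5, -27, -0.017, -0.014, -0.001, 65],
  [401, -5, -27, -0.017, -0.014, -0.001, 65],
])

```text
t: 15.2
position: [0.5844, -0.323, 0.1879]
ee_rot: [[-0.02, -0.003, 1.0], [-1.0, 0.002, -0.02], [-0.002, -1.0, -0.003]]
force: [0.1, 0.3, 0.9]
finger_gap: 0.746
```

```bash
python3 - <<'E'
from h import *
st(); d=snap("wrist","w10")
rel([.5852,-.3215,.07],jaw(-.017))
X=cloud(d);P=X.reshape(-1,3);P=P[(P[:,2]>.083)&(P[:,2]<.0985)&(abs(P[:,0]-.585)<.03)&(P[:,1]<-.26)&(P[:,1]>-.30)];print(len(P),cyl(P))
E
```

```text
t 15.2 pos [ 0.5844 -0.323   0.1879] gap 0.746 F [0.0723 0.3318 0.9322] q [-0.5896  0.3607  1.094  -0.0005  1.6905 -0.5692]
[[-0.0204 -0.0033  0.9998]
 [-0.9998  0.0016 -0.0204]
 [-0.0016 -1.     -0.0034]]
row [0.7, 118.7, 0.4] [0.002, -0.001, -0.002] min rows 2.4
1297 (np.float64(-0.27870169541841017), array([ 0.5857,  0.0147,  0.0803, -0.0296]), np.float64(0.00040617012928749474))
```

View pics/w10.png

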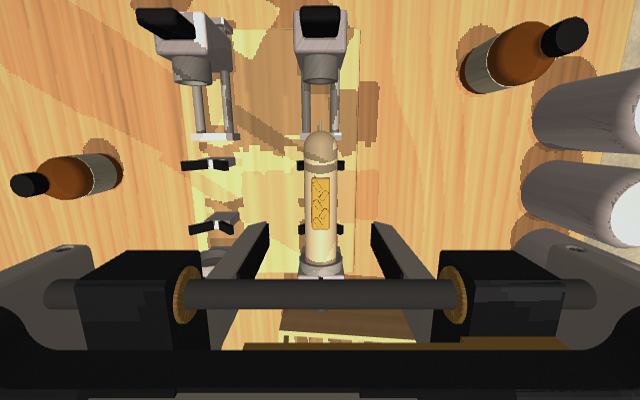

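>>> servo_tool([
  [0, 45, 0, 0.002, 0, 0, 65],
  [0, 80, 0, 0.002, 0, 0, 65],
  [0, 105, 0, 0.002, 0, 0, 65],
  [0, 116, 0, 0.002, 0, 0, 65],
  [0, 118, 0, 0.002, 0, 0, 65],
  [0, 118, 0, 0.002, 0, 0, 180],
  [0, 118, 0, 0, 0, 0, 180],
  [0, 118, 0, 0, 0, 0, 180],
  [0, 118, 0, 0, 0, 0, 180],
  [0, 118, 0, 0, 0, 0, 180],
], force=20)

```text
t: 16.25
position: [0.5849, -0.321, 0.0715]
ee_rot: [[-0.018, -0.002, 1.0], [-1.0, 0.002, -0.018], [-0.002, -1.0, -0.002]]
force: [-5.0, 0.1, 3.7]
finger_gap: 0.355
```

>>> servo_tool([
  [-4, 0, 0, 0, 0, 0, 180],
  [-8, 0, 0, 0, 0, 0, 180],
  [-12, 0, 0, 0, 0, 0, 180],
  [-16, 0, 0, 0, 0, 0, 180],
  [-18, 0, 0, 0, 0, 0, 180],
  [-18, -5, 0, 0, 0, 0, 180],
  [-18, -15, 0, 0, 0, 0, 180],
  [-18, -45, 0, 0, 0, 0, 180],
  [-18, -85, 0, 0, 0, 0, 180],
  [-18, -120, 0, 0, 0, 0, 180],
  [-18, -130, 0, 0, 0, 0, 180],
])

```text
t: 17.35
position: [0.5873, -0.3044, 0.2083]
ee_rot: [[-0.018, 0.007, 1.0], [-1.0, -0.004, -0.018], [0.004, -1.0, 0.007]]
force: [0.5, -0.6, -0.7]
finger_gap: 0.356
```

```bash
python3 - <<'E'
from h import *
st(); snap("scene","s11")
rel([.545,-.05,.22],jaw(-.0))
a=cv2.imread("pics/s11.png");cv2.imwrite("pics/s11c.png",cv2.resize(a[130:330,180:440],None,fx=3,fy=3))
E
```

```text
t 17.35 pos [ 0.5873 -0.3044  0.2083] gap 0.356 F [ 0.5028 -0.5601 -0.6522] q [-0.5642  0.3338  1.0891  0.0007  1.7107 -0.5456]
[[-0.0185  0.0072  0.9998]
 [-0.9998 -0.0037 -0.0185]
 [ 0.0035 -1.      0.0073]]
row [-253.4, -13.5, -46.8] [-0.007, -0.018, 0.003] min rows 5.2
```

View pics/s11c.png

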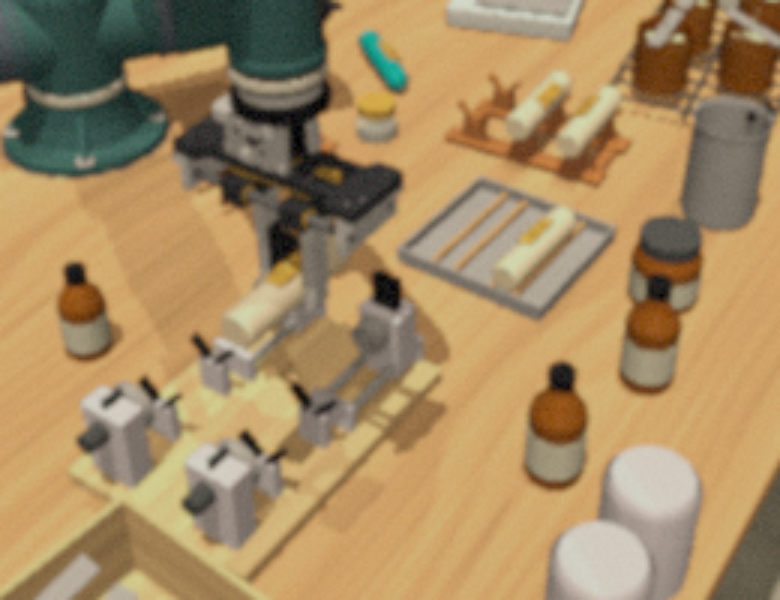

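>>> servo_tool([
  [-20, -10, 0, 0, 0, 0, 180],
  [-65, -14, -8, 0, 0, 0, 180],
  [-110, -14, -15, 0, -0.01, 0, 180],
  [-155, -14, -24, -0.007, -0.018, 0.003, 180],
  [-200, -14, -35, -0.007, -0.018, 0.003, 180],
  [-245, -10, -43, -0.007, -0.018, 0.003, 180],
  [-275, 0, -45, -0.007, -0.018, 0.003, 180],
  [-280, 10, -45, -0.007, -0.018, 0.003, 180],
  [-280, 10, -45, -0.007, -0.018, 0.003, 180],
])

```text
t: 18.3
position: [0.5454, -0.0218, 0.1931]
ee_rot: [[0.002, -0.007, 1.0], [-1.0, 0.0, 0.002], [-0.0, -1.0, -0.007]]
force: [-0.3, 0.3, -1.4]
finger_gap: 0.357
```

```bash
python3 - <<'E'
from h import *
st(); snap("wrist","w12")
a=cv2.imread("pics/w12.png");cv2.imwrite("pics/w12c.png",cv2.resize(a[0:260,170:470],None,fx=2.3,fy=2.3,interpolation=cv2.INTER_CUBIC))
E
```

```text
t 18.3 pos [ 0.5454 -0.0218  0.1931] gap 0.357 F [-0.3387  0.296  -1.4054] q [-0.1435  0.0879  1.4103 -0.0006  1.6501 -0.1458]
[[ 0.0023 -0.0066  1.    ]
 [-1.      0.0004  0.0023]
 [-0.0004 -1.     -0.0066]]
```

View pics/w12c.png

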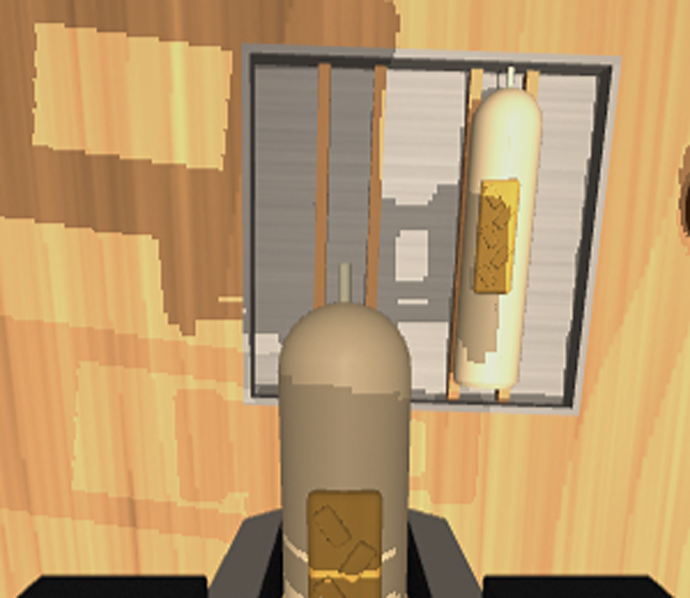

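```bash
python3 - <<'E'
from h import *
d=pickle.load(open("w12.pkl","rb"))
for c in [(321,280),(371.5,280),(324,70),(380,70)]: print(ray(d,170+c[0]/2.3,c[1]/2.3,.0135))
for c in [(245,45),(618,58),(577,412),(247,402)]: print("corner",ray(d,170+c[0]/2.3,c[1]/2.3,.02))
rel([.545,.079,.06],jaw(-.03))
E
```

```text
[0.53195088 0.06022606 0.0135    ]
[0.55891496 0.06026698 0.0135    ]
[0.53410427 0.16080434 0.0135    ]
[0.56194313 0.1607893  0.0135    ]
corner [0.49611239 0.16955658 0.02      ]
corner [0.67691273 0.16381294 0.02      ]
corner [ 0.67213591 -0.00951879  0.02      ]
corner [ 0.49122223 -0.00451979  0.02      ]
row [-102.2, 134.2, -0.5] [0.005, 0.031, 0.0] min rows 3.4
```

>>> servo_tool([
  [-45, 10, 0, 0.005, 0.015, 0, 180],
  [-85, 30, 0, 0.005, 0.031, 0, 180],
  [-102, 70, 0, 0.005, 0.031, 0, 180],
  [-102, 110, 0, 0.005, 0.031, 0, 180],
  [-102, 140, 0, 0.005, 0.031, 0, 180],
  [-102, 155, 0, 0.005, 0.031, 0, 180],
  [-102, 160, 0, 0.005, 0.031, 0, 180],
  [-102, 160, 0, 0.005, 0.031, 0, 180],
])

```text
t: 19.15
position: [0.546, 0.078, 0.0345]
ee_rot: [[-0.032, 0.001, 0.999], [-0.999, -0.0, -0.032], [0.0, -1.0, 0.001]]
force: [0.6, -0.6, -1.0]
finger_gap: 0.355
```

>>> servo_tool([
  [-2, 5, 0, 0, 0, 0, 180],
  [-2, 10, 0, 0, 0, 0, 180],
  [-2, 14, 0, 0, 0, 0, 180],
  [-2, 16, 0, 0, 0, 0, 180],
  [-2, 18, 0, 0, 0, 0, 180],
  [-2, 18, 0, 0, 0, 0, 180],
])

```text
t: 19.75
position: [0.5467, 0.08, 0.02]
ee_rot: [[-0.032, 0.002, 0.999], [-1.0, -0.001, -0.032], [0.001, -1.0, 0.002]]
force: [-5.4, -0.4, 12.4]
finger_gap: 0.354
```

>>> servo_tool([
  [0, 0, 0, 0, 0, 0, 175],
  [0, 0, 0, 0, 0, 0, 160],
  [0, 0, 0, 0, 0, 0, 140],
  [0, 0, 0, 0, 0, 0, 110],
  [0, 0, 0, 0, 0, 0, 95],
  [0, 0, 0, 0, 0, 0, 95],
  [0, -20, 0, 0, 0, 0, 95],
  [0, -60, 0, 0, 0, 0, 95],
  [0, -110, 0, 0, 0, 0, 95],
  [0, -160, 0, 0, 0, 0, 95],
  [0, -160, 0, 0, 0, 0, 95],
])

```text
t: 20.85
position: [0.5507, 0.0804, 0.1895]
ee_rot: [[-0.031, 0.019, 0.999], [-1.0, 0.0, -0.031], [-0.001, -1.0, 0.019]]
force: [0.9, 0.2, 0.8]
finger_gap: 0.627
```

```bash
python3 - <<'E'
from h import *
st(); snap("wrist","w13")
rel([.53,.19,.24],jaw(-.05))
E
```

```text
t 20.85 pos [0.5507 0.0804 0.1895] gap 0.627 F [0.8794 0.1794 0.7641] q [ 0.0435  0.0933  1.4117 -0.0005  1.6176  0.0749]
[[-0.0315  0.019   0.9993]
 [-0.9995  0.0003 -0.0315]
 [-0.0009 -0.9998  0.019 ]]
row [-109.1, -55.1, -21.7] [-0.012, 0.018, -0.0] min rows 2.5
```

View pics/w13.png

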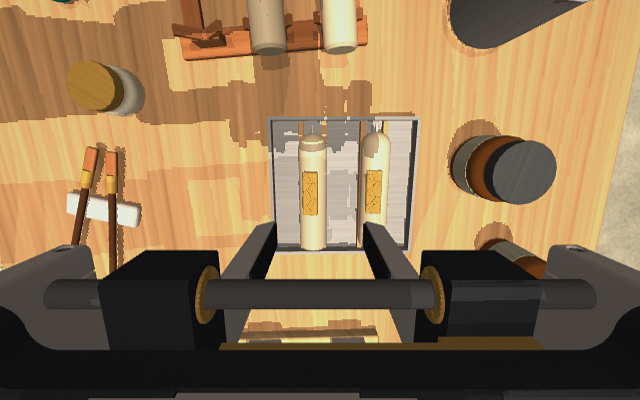

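>>> servo_tool([
  [-35, -20, -8, 0, 0, 0, 95],
  [-75, -45, -16, -0.01, 0.01, 0, 95],
  [-105, -55, -22, -0.012, 0.018, 0, 95],
  [-109, -55, -22, -0.012, 0.018, 0, 95],
  [-109, -55, -22, -0.012, 0.018, 0, 95],
])

```text
t: 21.4
position: [0.5291, 0.1902, 0.2378]
ee_rot: [[-0.048, -0.003, 0.999], [-0.999, -0.001, -0.048], [0.001, -1.0, -0.003]]
force: [0.9, -1.1, -0.4]
finger_gap: 0.632
```

```bash
python3 - <<'E'
from h import *
st(); snap("wrist","w14")
a=cv2.imread("pics/w14.png");cv2.imwrite("pics/w14c.png",cv2.resize(a[0:250,200:460],None,fx=2.4,fy=2.4,interpolation=cv2.INTER_CUBIC))
E
```

```text
t 21.4 pos [0.5291 0.1902 0.2378] gap 0.632 F [ 0.868  -1.1316 -0.3801] q [ 0.2445  0.1135  1.2943 -0.0004  1.7367  0.2923]
[[-0.0478 -0.0026  0.9989]
 [-0.9989 -0.0011 -0.0478]
 [ 0.0012 -1.     -0.0026]]
```

View pics/w14c.png

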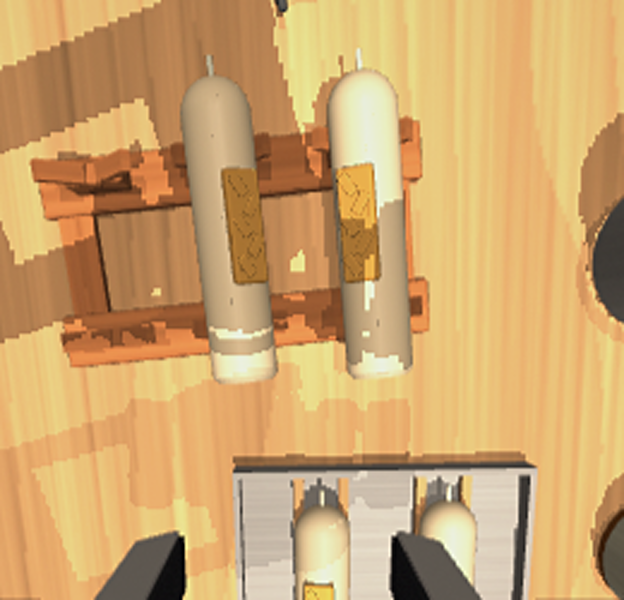

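```bash
cat >> h.py <<'E'
def candle(X,fr,xr,yr,zr=(.06,.085),z0=.06):
    """lying roughly along +y; returns axis and panel angle (positive = panel leans to +x) and panel y centre"""
    P=X.reshape(-1,3);C=cv2.cvtColor(fr,cv2.COLOR_RGB2HSV).reshape(-1,3)
    k=(P[:,0]>xr[0])&(P[:,0]<xr[1])&(P[:,1]>yr[0])&(P[:,1]<yr[1])&(P[:,2]>zr[0])&(P[:,2]<zr[1])
    P=P[k];C=C[k]
    gold=(C[:,1]>C[:,1].min()+0)&(C[:,1]>135)
    ym,p,res=cyl(P[~gold],z0=z0)
    for it in range(2):
        dx=P[:,0]-p[0]-p[1]*(P[:,1]-ym);dz=P[:,2]-p[2]-p[3]*(P[:,1]-ym);rr=np.hypot(dx,dz)
        keep=abs(rr-.017)<.0012
        ym,p,res=cyl(P[keep],z0=z0)
    dx=P[:,0]-p[0]-p[1]*(P[:,1]-ym);dz=P[:,2]-p[2]-p[3]*(P[:,1]-ym);rr=np.hypot(dx,dz)
    q=(rr>.0187)&(rr<.0225)
    th=np.arctan2(dx[q],dz[q]);yy=P[q,1]
    # plane fit: panel normal angle
    med=np.median(th); f=lambda a: dx[q]*np.sin(a[0])+dz[q]*np.cos(a[0])-.020
    s=least_squares(f,[med],loss="soft_l1",f_scale=.0005)
    print("n",len(P),"axis x %.4f at y %.4f slope %.4f z %.4f zs %.4f res %.5f"%(p[0],ym,p[1],p[2],p[3],res),"panel n",q.sum(),"ang mean %.3f plane %.3f minmax"%(th.mean(),s.x[0]),np.percentile(th,[2,98]),"y",np.percentile(yy,[1,50,99]),
      "goldy",np.percentile(P[gold,1],[1,99]) if gold.any() else None)
    return ym,p,s.x[0]
E
python3 - <<'E'
from h import *
d=pickle.load(open("w14.pkl","rb"));X=cloud(d);fr=d["frame"]
for u,v in [(300,100),(350,100)]: print(X[v,u])
candle(X,fr,(.54,.61),(.235,.36))
candle(X,fr,(.47,.54),(.235,.36))
E
```

```text
[0.51176962 0.29568305 0.08048227]
[0.56820873 0.29295243 0.08034515]
n 3298 axis x 0.5752 at y 0.2991 slope -0.0529 z 0.0605 zs -0.0003 res 0.00035 panel n 709 ang mean -0.392 plane -0.414 minmax [-0.8431451   0.03416902] y [0.27558379 0.30095283 0.32627765] goldy [0.27556459 0.32541343]
n 3261 axis x 0.5050 at y 0.2988 slope -0.0523 z 0.0606 zs 0.0004 res 0.00036 panel n 681 ang mean 0.467 plane 0.498 minmax [0.05260769 0.93229315] y [0.27717844 0.30297229 0.32904413] goldy [0.27716854 0.32769193]
```

```bash
cat >> h.py <<'E'
def leanR(ang,lam):
    h=np.array([np.cos(ang),np.sin(ang),0]);u=np.array([0,0,1.])
    y=-np.sin(lam)*h-np.cos(lam)*u; z=np.cos(lam)*h-np.sin(lam)*u
    return np.stack([np.cross(y,z),y,z],1)
def grasp_tcp(ax,R,off=.0105): return np.array(ax)+off*R[:,1]
E
python3 - <<'E'
from h import *
R=leanR(.0526,.25)
t=grasp_tcp([.5048,.303,.0606],R);print(t)
rel(t+[0,0,.11],R); rel(t,R)
E
```

```text
[0.50220585 0.30286342 0.05042642]
row [-112.3, 77.0, -32.2] [-0.246, -0.102, -0.011] min rows 2.8
row [-112.4, 187.0, -31.9] [-0.246, -0.102, -0.011] min rows 4.4
```

>>> servo_tool([
  [-40, 10, -12, -0.08, -0.03, 0, 114],
  [-80, 30, -22, -0.16, -0.06, -0.005, 114],
  [-112, 55, -32, -0.246, -0.102, -0.011, 114],
  [-112, 77, -32, -0.246, -0.102, -0.011, 114],
  [-112, 77, -32, -0.246, -0.102, -0.011, 114],
  [-112, 77, -32, -0.246, -0.102, -0.011, 114],
])

```text
t: 22.05
position: [0.5023, 0.301, 0.1594]
ee_rot: [[0.051, -0.249, 0.967], [-0.999, -0.014, 0.049], [0.001, -0.968, -0.25]]
force: [0.0, 0.2, 0.7]
finger_gap: 0.554
```

```bash
python3 - <<'E'
from h import *
st();R=leanR(.0526,.25)
t=grasp_tcp([.5048,.303,.0606],R);
rel(t,R);snap("wrist","w15");d=pickle.load(open("w15.pkl","rb"));candle(cloud(d),d["frame"],(.47,.54),(.33,.36))
E
```

```text
t 22.05 pos [0.5023 0.301  0.1594] gap 0.554 F [0.0124 0.2001 0.6947] q [0.3942 0.3568 1.1769 0.0863 1.8453 0.3567]
[[ 0.0511 -0.2491  0.9671]
 [-0.9987 -0.0138  0.0492]
 [ 0.0011 -0.9684 -0.2495]]
row [-2.0, 105.5, 27.2] [0.002, -0.002, 0.001] min rows 2.2
n 1167 axis x 0.5026 at y 0.3450 slope -0.0503 z 0.0605 zs -0.0121 res 0.00032 panel n 3 ang mean 0.321 plane 0.318 minmax [0.0151 0.5554] y [0.3307 0.3471 0.3513] goldy [0.3348 0.3467]
```

View pics/w15.png

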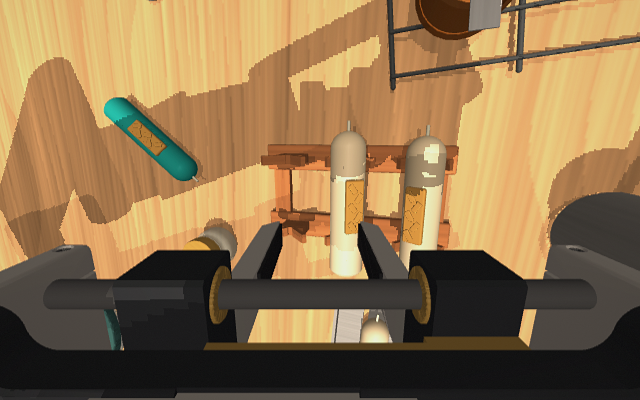

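>>> servo_tool([
  [-2, 35, 9, 0, 0, 0, 114],
  [-2, 65, 17, 0, 0, 0, 114],
  [-2, 90, 23, 0, 0, 0, 114],
  [-2, 102, 26, 0, 0, 0, 114],
  [-2, 105, 27, 0, 0, 0, 114],
  [-2, 105, 27, 0, 0, 0, 114],
])

```text
t: 22.7
position: [0.5041, 0.3033, 0.0544]
ee_rot: [[0.05, -0.244, 0.969], [-0.999, -0.011, 0.049], [-0.001, -0.97, -0.244]]
force: [1.0, 0.7, 0.6]
finger_gap: 0.551
```

```bash
python3 - <<'E'
from h import *
st();R=leanR(.0526,.25)
t=grasp_tcp([.5048,.303,.0606],R);
rel(t,R);snap("wrist","w16")
E
```

```text
t 22.7 pos [0.5041 0.3033 0.0544] gap 0.551 F [1.0239 0.6905 0.5689] q [0.3961 0.4178 1.3072 0.0841 1.6484 0.3424]
[[ 0.0503 -0.2437  0.9685]
 [-0.9987 -0.0112  0.0491]
 [-0.0011 -0.9698 -0.244 ]]
row [0.3, 4.3, -0.9] [-0.004, -0.002, -0.002] min rows 0.1
```

View pics/w16.png

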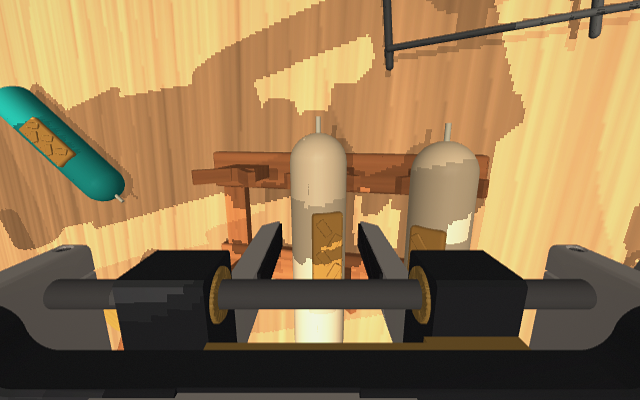

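Centred; 3 mm lower, then grip.

>>> servo_tool([
  [0, 3, -1, 0, 0, 0, 114],
  [0, 4, -1, 0, 0, 0, 114],
  [0, 4, -1, 0, 0, 0, 180],
  [0, 4, -1, 0, 0, 0, 180],
  [0, 4, -1, 0, 0, 0, 180],
  [0, 4, -1, 0, 0, 0, 180],
  [0, 4, -1, 0, 0, 0, 180],
], force=20)

```text
t: 23.45
position: [0.5025, 0.3036, 0.0514]
ee_rot: [[0.051, -0.243, 0.969], [-0.999, -0.011, 0.05], [-0.002, -0.97, -0.243]]
force: [-0.5, -0.3, 0.3]
finger_gap: 0.359
```

```bash
python3 - <<'E'
from h import *
s=st()
R=s["ee_rot"];y=R[:,1];print("lean",np.arctan2(-y[0],-y[2]))
E
```

```text
t 23.45 pos [0.5025 0.3036 0.0514] gap 0.359 F [-0.4506 -0.3117  0.2983] q [0.3975 0.4165 1.3151 0.0844 1.6405 0.3427]
[[ 0.0507 -0.2427  0.9688]
 [-0.9987 -0.0107  0.0496]
 [-0.0016 -0.97   -0.2429]]
lean 0.24517587468070381
```

```bash
cat >> h.py <<'E'
def candR(slope,lean):
    x=np.array([slope,1,0]);x/=np.linalg.norm(x);h=np.array([x[1],-x[0],0])  # lean toward h (~+x)
    z=np.sin(lean)*h+np.cos(lean)*np.array([0,0,1.]);return np.stack([x,np.cross(z,x),z],1)
def save_rel(p,Rc,name):
    s=r.get_state();R=s["ee_rot"];pickle.dump((R.T@(np.array(p)-s["position"]),R.T@Rc),open(name,"wb"))
def tcp_for(p,Rc,name):
    a,b=pickle.load(open(name,"rb"));R=Rc@b.T;return np.array(p)-R@a,R
SN=np.array([.017,1,0]);SN/=np.linalg.norm(SN)
NEAR=np.array([.4652,-.3197,.0805]);FAR=np.array([.5851,-.3216,.0805])
E
python3 - <<'E'
from h import *
save_rel([.5047,.3030,.0605],candR(-.0526,.495),"B.pkl")
t,R=tcp_for(NEAR+.018*SN+[0,0,.1],candR(.017,0),"B.pkl")
print(t,R);rel(t,R)
E
```

```text
[ 0.46789176 -0.30106177  0.17145096] [[-0.01782833  0.24701738  0.96884703]
 [-0.99983838 -0.00216065 -0.01784774]
 [-0.00231536 -0.96900864  0.24701598]]
row [601.9, -101.6, -92.6] [0.495, 0.069, 0.001] min rows 12.3
```

```bash
python3 - <<'E'
from h import *
s=r.get_state();t,R=tcp_for(NEAR+.018*SN+[0,0,.13],candR(.017,0),"B.pkl")
up=s["position"]+[0,0,.14]
rel(up,s["ee_rot"])
for f in (.25,.5,.75,1): rel(up+(t-up)*f,(Ro.from_matrix(s["ee_rot"])*Ro.from_rotvec(f*Ro.from_matrix(s["ee_rot"].T@R).as_rotvec())).as_matrix())
E
```

```text
row [-0.2, -135.8, -34.0] [0.0, 0.0, 0.0] min rows 2.8
row [150.3, -134.5, -50.5] [0.124, 0.017, 0.0] min rows 4.2
row [300.8, -133.2, -67.0] [0.247, 0.035, 0.0] min rows 6.7
row [451.3, -132.0, -83.4] [0.371, 0.052, 0.0] min rows 9.6
row [601.8, -130.7, -99.9] [0.495, 0.069, 0.001] min rows 12.5
```

>>> servo_tool([
  [0, -8, -2, 0, 0, 0, 180],
  [0, -30, -8, 0, 0, 0, 180],
  [0, -75, -19, 0, 0, 0, 180],
  [0, -115, -29, 0, 0, 0, 180],
  [15, -136, -36, 0.02, 0, 0, 180],
  [50, -135, -40, 0.05, 0.005, 0, 180],
  [95, -135, -45, 0.085, 0.01, 0, 180],
  [140, -134, -50, 0.12, 0.017, 0, 180],
  [185, -134, -55, 0.155, 0.022, 0, 180],
  [230, -133, -60, 0.19, 0.028, 0, 180],
  [275, -133, -64, 0.225, 0.032, 0, 180],
  [300, -133, -67, 0.247, 0.035, 0, 180],
])

```text
t: 24.65
position: [0.4842, -0.0008, 0.1969]
ee_rot: [[0.013, 0.003, 1.0], [-1.0, -0.004, 0.013], [0.004, -1.0, 0.003]]
force: [-0.4, 0.9, -0.2]
finger_gap: 0.355
```

```bash
python3 - <<'E'
from h import *
s=st();t,R=tcp_for(NEAR+.018*SN+[0,0,.12],candR(.017,0),"B.pkl")
rel(t,R);snap("wrist","w17")
E
```

```text
t 24.65 pos [ 0.4842 -0.0008  0.1969] gap 0.355 F [-0.3523  0.9176 -0.1548] q [-0.1163 -0.0588  1.5514 -0.0035  1.6453 -0.1299]
[[ 0.0133  0.0033  0.9999]
 [-0.9999 -0.0039  0.0133]
 [ 0.0039 -1.      0.0032]]
row [300.0, 6.5, -20.3] [0.246, 0.032, 0.002] min rows 6.0
```

View pics/w17.png

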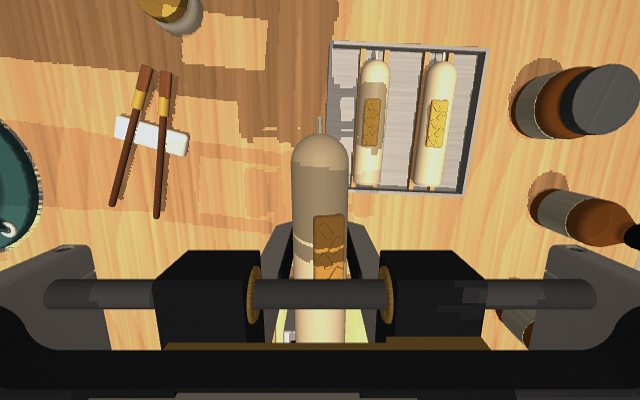

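>>> servo_tool([
  [20, 0, -1, 0.02, 0.002, 0, 180],
  [60, 0, -4, 0.05, 0.006, 0, 180],
  [105, 0, -7, 0.085, 0.011, 0, 180],
  [150, 0, -10, 0.12, 0.016, 0.001, 180],
  [195, 2, -13, 0.16, 0.021, 0.001, 180],
  [240, 4, -16, 0.2, 0.026, 0.002, 180],
  [275, 6, -18, 0.23, 0.03, 0.002, 180],
  [297, 6, -20, 0.246, 0.032, 0.002, 180],
  [300, 6, -20, 0.246, 0.032, 0.002, 180],
  [300, 6, -20, 0.246, 0.032, 0.002, 180],
])

```text
t: 25.7
position: [0.4669, -0.3034, 0.193]
ee_rot: [[-0.022, 0.246, 0.969], [-1.0, -0.005, -0.021], [-0.0, -0.969, 0.246]]
force: [0.8, 0.4, -0.8]
finger_gap: 0.353
```

```bash
python3 - <<'E'
from h import *
s=st();t,R=tcp_for(NEAR+.018*SN+[0,0,.12],candR(.017,0),"B.pkl")
rel(t,R);d=snap("wrist","w18")
# held candle pose
X=cloud(d)
cp=t-s["position"]
candle(X,d["frame"],(.43,.51),(-.30,-.235),zr=(.18,.23),z0=.2)
for dz in (.12,.06,.03,.01,.0): 
    t,R=tcp_for(NEAR+.018*SN+[0,0,dz],candR(.017,0),"B.pkl"); rel(t,R)
E
```

```text
t 25.7 pos [ 0.4669 -0.3034  0.193 ] gap 0.353 F [ 0.825   0.4126 -0.7933] q [-0.7843 -0.045   1.5667  0.1727  1.4405 -0.7697]
[[-0.0216  0.2462  0.969 ]
 [-0.9998 -0.0049 -0.0211]
 [-0.0004 -0.9692  0.2463]]
row [-2.4, 1.7, 0.5] [0.001, -0.003, 0.003] min rows 0.1
n 7379 axis x 0.4658 at y -0.2668 slope 0.0052 z 0.2022 zs -0.0668 res 0.00042 panel n 1031 ang mean -0.048 plane 0.001 minmax [-1.9258  1.5642] y [-0.2998 -0.29   -0.2512] goldy [-0.2999 -0.2793]
row [-1.6, 1.8, 0.2] [0.001, -0.002, 0.003] min rows 0.0
row [-1.6, 59.9, -14.6] [0.001, -0.002, 0.003] min rows 1.2
row [-1.6, 89.0, -22.0] [0.001, -0.002, 0.003] min rows 1.8
row [-1.6, 108.4, -26.9] [0.001, -0.002, 0.003] min rows 2.2
row [-1.6, 118.1, -29.4] [0.001, -0.002, 0.003] min rows 2.4
```

View pics/w18.png

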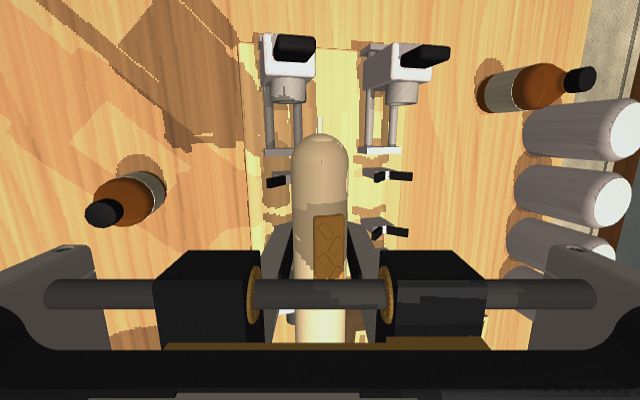

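>>> servo_tool([
  [-2, 30, -7, 0.001, -0.002, 0.003, 180],
  [-2, 60, -15, 0.001, -0.002, 0.003, 180],
  [-2, 85, -21, 0.001, -0.002, 0.003, 180],
  [-2, 100, -25, 0.001, -0.002, 0.003, 180],
  [-2, 108, -27, 0.001, -0.002, 0.003, 180],
  [-2, 112, -28, 0.001, -0.002, 0.003, 180],
  [-2, 112, -28, 0.001, -0.002, 0.003, 180],
])

```text
t: 26.45
position: [0.4682, -0.2999, 0.0778]
ee_rot: [[-0.016, 0.248, 0.969], [-1.0, -0.002, -0.016], [-0.002, -0.969, 0.248]]
force: [0.7, -1.0, -1.3]
finger_gap: 0.353
```

```bash
python3 - <<'E'
from h import *
s=st();d=snap("wrist","w19");snap("scene","s19")
t,R=tcp_for(NEAR+.018*SN,candR(.017,0),"B.pkl");rel(t,R)
candle(cloud(d),d["frame"],(.43,.51),(-.30,-.265),zr=(.06,.11),z0=.08)
a=cv2.imread("pics/s19.png");cv2.imwrite("pics/s19c.png",cv2.resize(a[205:315,200:330],None,fx=5,fy=5,interpolation=cv2.INTER_CUBIC))
E
```

```text
t 26.45 pos [ 0.4682 -0.2999  0.0778] gap 0.353 F [ 0.6519 -0.979  -1.3122] q [-0.7794  0.0237  1.7337  0.1859  1.209  -0.8138]
[[-0.016   0.2476  0.9687]
 [-0.9999 -0.0017 -0.0161]
 [-0.0024 -0.9689  0.2476]]
row [1.2, 6.3, -1.7] [-0.0, 0.001, -0.001] min rows 0.1
n 4586 axis x 0.4665 at y -0.2788 slope 0.0136 z 0.0869 zs -0.0010 res 0.00027 panel n 1541 ang mean -0.134 plane -0.044 minmax [-2.2942  1.3489] y [-0.2996 -0.2885 -0.2759] goldy [-0.2997 -0.2758]
```

View pics/w19.png

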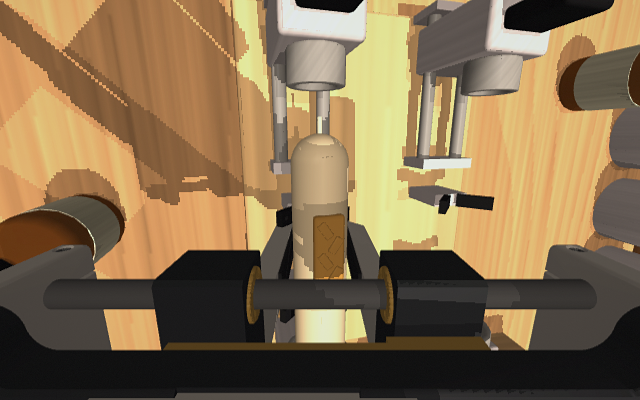

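View pics/s19c.png

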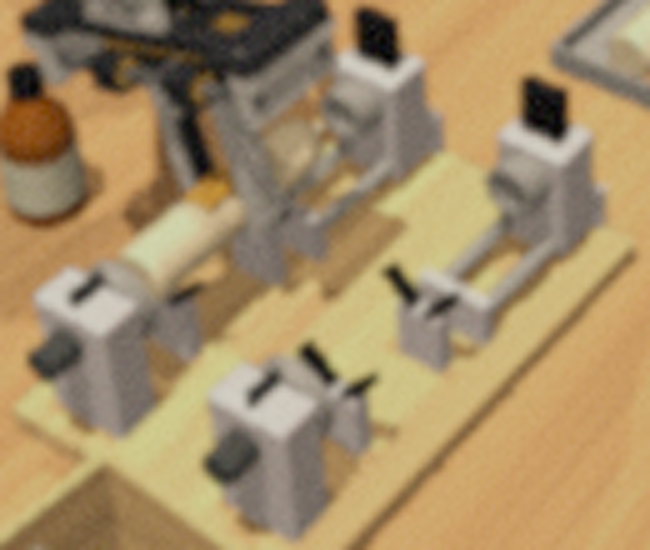

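>>> servo_tool([
  [1, 3, -1, 0, 0, 0, 180],
  [1, 5, -1.5, 0, 0, 0, 180],
  [1, 6.5, -1.7, 0, 0, 0, 180],
  [1, 6.5, -1.7, 0, 0, 0, 180],
])

```text
t: 26.95
position: [0.4677, -0.3006, 0.0716]
ee_rot: [[-0.016, 0.247, 0.969], [-1.0, -0.0, -0.017], [-0.004, -0.969, 0.247]]
force: [-2.7, 1.9, 3.1]
finger_gap: 0.358
```

```bash
python3 - <<'E'
from h import *
s=st();t,R=tcp_for(NEAR,candR(.017,0),"B.pkl");rel(t,R)
E
```

```text
t 26.95 pos [ 0.4677 -0.3006  0.0716] gap 0.358 F [-2.7054  1.8916  3.1169] q [-0.7817  0.0304  1.7399  0.1876  1.1981 -0.8182]
[[-0.0163  0.247   0.9689]
 [-0.9999 -0.0004 -0.0167]
 [-0.0037 -0.969   0.2469]]
row [18.4, 0.1, 0.2] [0.0, 0.001, -0.002] min rows 0.4
```

Resting in the vees. Slide in, watching the force.

>>> servo_tool([
  [4, 0, 0, 0, 0, 0, 180],
  [7, 0, 0, 0, 0, 0, 180],
  [10, 0, 0, 0, 0, 0, 180],
  [13, 0, 0, 0, 0, 0, 180],
  [15, 0, 0, 0, 0, 0, 180],
  [17, 0, 0, 0, 0, 0, 180],
  [17, 0, 0, 0, 0, 0, 180],
])

```text
t: 27.65
position: [0.4672, -0.318, 0.0714]
ee_rot: [[-0.017, 0.246, 0.969], [-1.0, -0.001, -0.017], [-0.004, -0.969, 0.246]]
force: [-3.3, 0.8, 1.0]
finger_gap: 0.356
```

>>> servo_tool([
  [1, 0, 0, 0, 0, 0, 180],
  [2, 0, 0, 0, 0, 0, 180],
  [3, 0, 0, 0, 0, 0, 180],
  [4, 0, 0, 0, 0, 0, 180],
  [4, 0, 0, 0, 0, 0, 180],
])

```text
t: 28.15
position: [0.4671, -0.318, 0.0713]
ee_rot: [[-0.014, 0.246, 0.969], [-1.0, 0.008, -0.017], [-0.012, -0.969, 0.246]]
force: [-3.8, 11.0, 6.7]
finger_gap: 0.356
```

>>> servo_tool([
  [-1, 0, 0, 0, 0, 0, 180],
  [-1, 0, 0, 0, 0, 0, 160],
  [-1, 0, 0, 0, 0, 0, 130],
  [-1, 0, 0, 0, 0, 0, 95],
  [-1, 0, 0, 0, 0, 0, 95],
  [-1, 0, 0, 0, 0, 0, 95],
  [0, -20, 0, 0, 0, 0, 95],
  [0, -60, 0, 0, 0, 0, 95],
  [0, -110, 0, 0, 0, 0, 95],
  [0, -120, 20, -0.1, 0, 0, 95],
  [-30, -120, 20, -0.2, 0, 0, 95],
  [-50, -120, 20, -0.24, 0, 0, 95],
])

```text
t: 29.35
position: [0.4593, -0.2689, 0.1947]
ee_rot: [[-0.014, 0.009, 1.0], [-1.0, 0.01, -0.014], [-0.01, -1.0, 0.009]]
force: [-0.7, 0.5, 1.1]
finger_gap: 0.63
```

```bash
python3 - <<'E'
from h import *
s=st();d=snap("wrist","w20")
candle(cloud(d),d["frame"],(.43,.51),(-.36,-.265),zr=(.08,.11),z0=.08)
E
```

```text
t 29.35 pos [ 0.4593 -0.2689  0.1947] gap 0.63 F [-0.6597  0.4643  1.0816] q [-0.6448  0.0502  1.4471  0.0134  1.6431 -0.6298]
[[-0.014   0.0089  0.9999]
 [-0.9999  0.01   -0.0141]
 [-0.0101 -0.9999  0.0088]]
n 2458 axis x 0.4652 at y -0.3025 slope 0.0173 z 0.0805 zs 0.0007 res 0.00026 panel n 763 ang mean 0.027 plane 0.029 minmax [-0.3968  0.4441] y [-0.344  -0.3174 -0.293 ] goldy [-0.3435 -0.293 ]
```

View pics/w20.png

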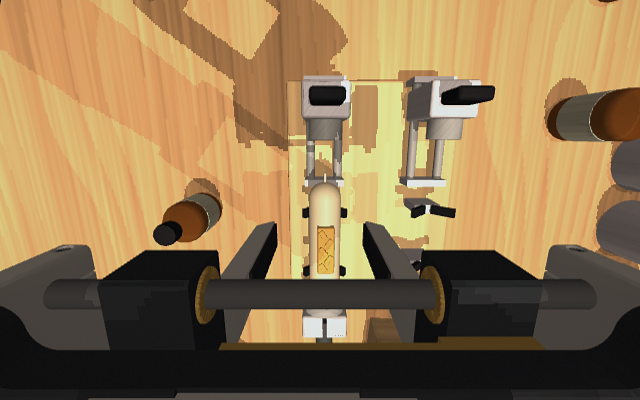

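```bash
python3 - <<'E'
from h import *
s=st();R=leanR(.0526,-.2);t=grasp_tcp([.5751,.301,.0605],R);print(t)
rel(t+[0,0,.12],R)
rel([.54,.19,.20],jaw(0.02))
E
```

```text
t 29.4 pos [ 0.4598 -0.2658  0.1939] gap 0.627 F [1.5031 0.8493 0.4032] q [-0.641   0.0497  1.4492  0.0156  1.6443 -0.6291]
[[-0.0107  0.0081  0.9999]
 [-0.9999  0.0135 -0.0108]
 [-0.0135 -0.9999  0.0079]]
[0.5772 0.3011 0.0502]
row [-567.8, 32.3, 111.0] [0.192, -0.064, -0.007] min rows 11.6
row [-456.7, 0.7, 75.3] [-0.008, -0.031, -0.013] min rows 9.3
```

>>> servo_tool([
  [-30, -5, 5, 0, 0, -0.013, 110],
  [-75, -5, 12, 0, 0, -0.013, 110],
  [-120, -5, 20, 0, -0.01, -0.013, 110],
  [-165, -5, 28, 0, -0.01, -0.013, 110],
  [-210, -5, 35, -0.008, -0.02, -0.013, 110],
  [-255, -5, 43, -0.008, -0.03, -0.013, 110],
  [-300, -5, 50, -0.008, -0.03, -0.013, 110],
  [-345, -5, 58, -0.008, -0.03, -0.013, 110],
  [-390, -5, 65, -0.008, -0.03, -0.013, 110],
  [-430, -5, 72, -0.008, -0.03, -0.013, 110],
  [-457, -5, 75, -0.008, -0.03, -0.013, 110],
  [-457, -5, 75, -0.008, -0.03, -0.013, 110],
])

```text
t: 30.6
position: [0.5397, 0.1932, 0.2051]
ee_rot: [[0.024, -0.0, 1.0], [-1.0, 0.002, 0.024], [-0.002, -1.0, -0.0]]
force: [0.7, -0.9, 0.5]
finger_gap: 0.568
```

```bash
python3 - <<'E'
from h import *
s=st();d=snap("wrist","w21")
candle(cloud(d),d["frame"],(.54,.61),(.235,.36))
R=leanR(.0526,-.2);t=grasp_tcp([.5751,.301,.0605],R);rel(t+[0,0,.1],R)
E
```

```text
t 30.6 pos [0.5397 0.1932 0.2051] gap 0.568 F [ 0.7334 -0.8566  0.5106] q [0.2438 0.1405 1.3286 0.0017 1.6722 0.2203]
[[ 0.0237 -0.0002  0.9997]
 [-0.9997  0.0017  0.0237]
 [-0.0017 -1.     -0.0002]]
n 3989 axis x 0.5751 at y 0.2995 slope -0.0529 z 0.0605 zs 0.0000 res 0.00034 panel n 866 ang mean -0.385 plane -0.396 minmax [-0.8329  0.0169] y [0.2756 0.3009 0.3263] goldy [0.2756 0.3254]
row [-109.1, 54.9, 39.9] [0.2, -0.031, 0.003] min rows 2.6
```

View pics/w21.png

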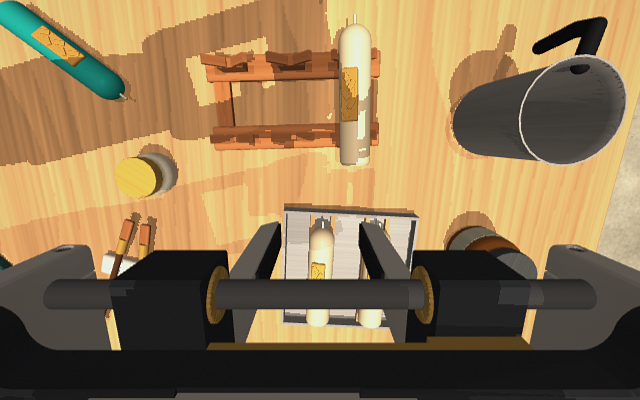

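>>> servo_tool([
  [-40, 5, 15, 0.07, -0.01, 0, 110],
  [-80, 20, 30, 0.14, -0.02, 0.002, 110],
  [-108, 45, 40, 0.2, -0.031, 0.003, 110],
  [-109, 55, 40, 0.2, -0.031, 0.003, 110],
  [-109, 55, 40, 0.2, -0.031, 0.003, 110],
  [-109, 55, 40, 0.2, -0.031, 0.003, 110],
])

```text
t: 31.25
position: [0.578, 0.299, 0.1508]
ee_rot: [[0.051, 0.198, 0.979], [-0.999, 0.009, 0.05], [0.001, -0.98, 0.199]]
force: [-0.6, 0.4, 0.4]
finger_gap: 0.569
```

```bash
python3 - <<'E'
from h import *
s=st()
R=leanR(.0526,-.2);t=grasp_tcp([.5750,.301,.0605],R);rel(t,R)
E
```

```text
t 31.25 pos [0.578  0.299  0.1508] gap 0.569 F [-0.6086  0.4032  0.4432] q [ 0.4294  0.1978  1.3841 -0.0756  1.3744  0.3866]
[[ 0.0506  0.1984  0.9788]
 [-0.9987  0.0094  0.0498]
 [ 0.0007 -0.9801  0.1987]]
row [-2.2, 98.4, -20.8] [0.0, -0.002, 0.001] min rows 2.0
```

>>> servo_tool([
  [-2, 35, -7, 0, 0, 0, 110],
  [-2, 65, -13, 0, 0, 0, 110],
  [-2, 88, -18, 0, 0, 0, 110],
  [-2, 97, -20, 0, 0, 0, 110],
  [-2, 99, -21, 0, 0, 0, 110],
  [-2, 99, -21, 0, 0, 0, 110],
  [-2, 99, -21, 0, 0, 0, 110],
])

```text
t: 31.95
position: [0.5785, 0.3012, 0.0522]
ee_rot: [[0.05, 0.202, 0.978], [-0.999, 0.011, 0.049], [-0.001, -0.979, 0.202]]
force: [-0.1, 0.6, 0.5]
finger_gap: 0.573
```

```bash
python3 - <<'E'
from h import *
s=st();snap("wrist","w22")
R=leanR(.0526,-.2);t=grasp_tcp([.5750,.301,.0605],R);rel(t,R)
E
```

```text
t 31.95 pos [0.5785 0.3012 0.0522] gap 0.573 F [-0.1118  0.6226  0.4997] q [ 0.4325  0.2644  1.5069 -0.081   1.1817  0.4061]
[[ 0.0502  0.2021  0.9781]
 [-0.9987  0.0109  0.049 ]
 [-0.0007 -0.9793  0.2024]]
row [0.2, 1.6, -1.6] [-0.004, -0.002, -0.0] min rows 0.0
```

View pics/w22.png

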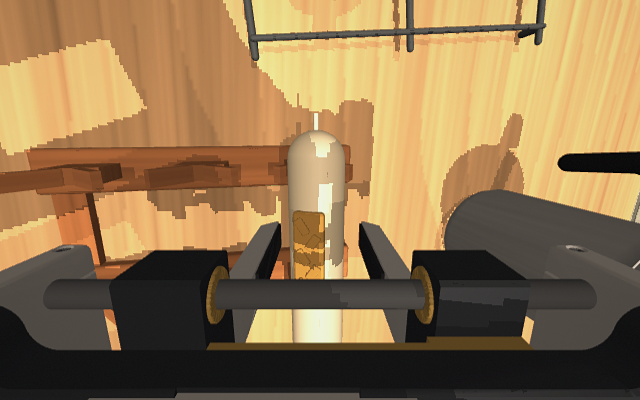

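>>> servo_tool([
  [0, 1.5, -1.6, 0, 0, 0, 110],
  [0, 1.5, -1.6, 0, 0, 0, 180],
  [0, 1.5, -1.6, 0, 0, 0, 180],
  [0, 1.5, -1.6, 0, 0, 0, 180],
  [0, 1.5, -1.6, 0, 0, 0, 180],
  [0, 1.5, -1.6, 0, 0, 0, 180],
], force=20)

```text
t: 32.6
position: [0.5769, 0.3013, 0.0504]
ee_rot: [[0.051, 0.201, 0.978], [-0.999, 0.011, 0.049], [-0.001, -0.979, 0.202]]
force: [-0.8, 0.2, 2.9]
finger_gap: 0.358
```

```bash
python3 - <<'E'
from h import *
s=st();save_rel([.5750,.3010,.0605],candR(-.0526,-.405),"A.pkl")
t,R=tcp_for(FAR+.018*SN+[0,0,.13],candR(.017,0),"A.pkl")
up=s["position"]+[0,0,.14]
rel(up,s["ee_rot"])
for f in (.25,.5,.75,1): rel(up+(t-up)*f,(Ro.from_matrix(s["ee_rot"])*Ro.from_rotvec(f*Ro.from_matrix(s["ee_rot"].T@R).as_rotvec())).as_matrix())
E
```

```text
t 32.6 pos [0.5769 0.3013 0.0504] gap 0.358 F [-0.8294  0.2245  2.8989] q [ 0.4338  0.2636  1.5118 -0.081   1.1783  0.4073]
[[ 0.0505  0.2015  0.9782]
 [-0.9987  0.0109  0.0493]
 [-0.0007 -0.9794  0.2018]]
row [-0.1, -137.1, 28.2] [0.0, 0.0, 0.0] min rows 2.8
row [150.9, -140.9, 22.8] [-0.101, 0.018, -0.0] min rows 4.2
row [302.0, -144.7, 17.4] [-0.202, 0.035, -0.0] min rows 6.7
row [453.0, -148.5, 12.0] [-0.304, 0.053, -0.001] min rows 9.5
row [604.1, -152.3, 6.6] [-0.405, 0.07, -0.001] min rows 12.5
```

>>> servo_tool([
  [0, -8, 2, 0, 0, 0, 180],
  [0, -30, 6, 0, 0, 0, 180],
  [0, -75, 15, 0, 0, 0, 180],
  [0, -115, 24, 0, 0, 0, 180],
  [15, -137, 28, -0.01, 0, 0, 180],
  [50, -138, 27, -0.033, 0.005, 0, 180],
  [95, -139, 25, -0.065, 0.01, 0, 180],
  [140, -141, 23, -0.095, 0.017, 0, 180],
  [185, -142, 21, -0.125, 0.022, 0, 180],
  [230, -143, 20, -0.155, 0.027, 0, 180],
  [275, -144, 18, -0.185, 0.032, 0, 180],
  [302, -145, 17, -0.202, 0.035, 0, 180],
])

```text
t: 33.8
position: [0.5796, -0.0045, 0.1958]
ee_rot: [[0.013, 0.001, 1.0], [-1.0, 0.003, 0.013], [-0.003, -1.0, 0.001]]
force: [0.4, -0.3, -0.9]
finger_gap: 0.354
```

```bash
python3 - <<'E'
from h import *
s=st();t,R=tcp_for(FAR+.018*SN+[0,0,.12],candR(.017,0),"A.pkl")
rel(t,R)
E
```

```text
t 33.8 pos [ 0.5796 -0.0045  0.1958] gap 0.354 F [ 0.3601 -0.3104 -0.8771] q [-0.1075  0.1568  1.3284  0.0032  1.6562 -0.1199]
[[ 0.0127  0.0005  0.9999]
 [-0.9999  0.0031  0.0127]
 [-0.0031 -1.      0.0006]]
row [298.8, 4.5, -0.3] [-0.202, 0.032, 0.0] min rows 6.0
```

>>> servo_tool([
  [20, 0, 0, -0.015, 0.002, 0, 180],
  [60, 0, 0, -0.04, 0.006, 0, 180],
  [105, 0, 0, -0.07, 0.011, 0, 180],
  [150, 0, 0, -0.1, 0.016, 0, 180],
  [195, 2, 0, -0.13, 0.021, 0, 180],
  [240, 3, 0, -0.165, 0.026, 0, 180],
  [275, 4, 0, -0.19, 0.03, 0, 180],
  [296, 4, 0, -0.202, 0.032, 0, 180],
  [299, 4, 0, -0.202, 0.032, 0, 180],
  [299, 4, 0, -0.202, 0.032, 0, 180],
])

```text
t: 34.8
position: [0.5834, -0.3035, 0.1906]
ee_rot: [[-0.02, -0.2, 0.98], [-1.0, 0.005, -0.019], [-0.001, -0.98, -0.2]]
force: [1.7, -0.4, -1.3]
finger_gap: 0.355
```

```bash
python3 - <<'E'
from h import *
s=st();d=snap("wrist","w23")
for dz in (.12,.05,.007):
  t,R=tcp_for(FAR+.018*SN+[0,0,dz],candR(.017,0),"A.pkl"); rel(t,R)
candle(cloud(d),d["frame"],(.55,.63),(-.30,-.265),zr=(.18,.23),z0=.2)
E
```

```text
t 34.8 pos [ 0.5834 -0.3035  0.1906] gap 0.355 F [ 1.6545 -0.4117 -1.2802] q [-0.5164  0.4825  0.9366 -0.1003  1.899  -0.5206]
[[-0.0198 -0.2001  0.9796]
 [-0.9998  0.0046 -0.0193]
 [-0.0007 -0.9798 -0.2002]]
row [0.7, 0.7, -0.3] [-0.001, 0.001, -0.001] min rows 0.0
row [0.7, 69.3, 13.7] [-0.001, 0.001, -0.001] min rows 1.4
row [0.7, 111.4, 22.3] [-0.001, 0.001, -0.001] min rows 2.3
n 4626 axis x 0.5856 at y -0.2798 slope 0.0419 z 0.2022 zs -0.1516 res 0.00047 panel n 650 ang mean 0.041 plane 0.010 minmax [-1.7678  1.9961] y [-0.2991 -0.2867 -0.2718] goldy [-0.2997 -0.2778]
```

View pics/w23.png

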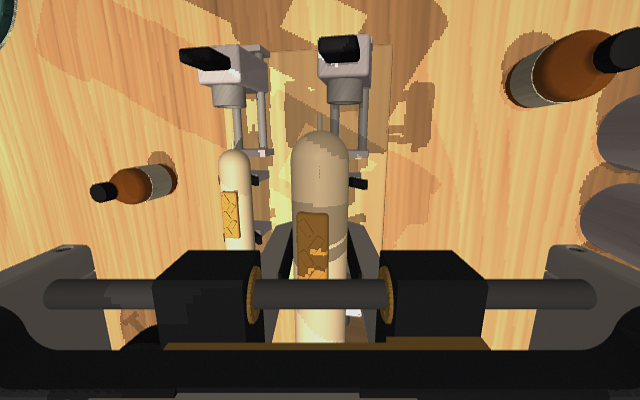

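>>> servo_tool([
  [1, 30, 6, 0, 0, 0, 180],
  [1, 60, 12, 0, 0, 0, 180],
  [1, 85, 17, 0, 0, 0, 180],
  [1, 97, 19, 0, 0, 0, 180],
  [1, 104, 21, 0, 0, 0, 180],
  [1, 107, 21.5, 0, 0, 0, 180],
  [1, 107, 21.5, 0, 0, 0, 180],
])

```text
t: 35.55
position: [0.5838, -0.3035, 0.0831]
ee_rot: [[-0.018, -0.198, 0.98], [-1.0, 0.003, -0.018], [0.0, -0.98, -0.198]]
force: [0.5, 0.1, -0.8]
finger_gap: 0.356
```

```bash
python3 - <<'E'
from h import *
s=st();d=snap("wrist","w24");snap("scene","s24")
t,R=tcp_for(FAR+.018*SN,candR(.017,0),"A.pkl");rel(t,R)
candle(cloud(d),d["frame"],(.55,.63),(-.30,-.262),zr=(.07,.115),z0=.08)
candle(cloud(d),d["frame"],(.55,.63),(-.295,-.262),zr=(.085,.115),z0=.085)
a=cv2.imread("pics/s24.png");cv2.imwrite("pics/s24c.png",cv2.resize(a[205:315,200:330],None,fx=5,fy=5,interpolation=cv2.INTER_CUBIC))
E
```

```text
t 35.55 pos [ 0.5838 -0.3035  0.0831] gap 0.356 F [ 0.4957  0.1487 -0.7569] q [-0.5161  0.5186  1.0983 -0.0958  1.6997 -0.5019]
[[-0.0181 -0.198   0.98  ]
 [-0.9998  0.0033 -0.0178]
 [ 0.0003 -0.9802 -0.1981]]
row [-0.6, 13.1, 1.7] [-0.003, 0.001, 0.001] min rows 0.3
n 4805 axis x 0.5931 at y -0.2799 slope -0.4174 z 0.1184 zs 0.3966 res 0.00058 panel n 532 ang mean 0.586 plane 3.224 minmax [-2.6652  2.9097] y [-0.2995 -0.2776 -0.2623] goldy [-0.2998 -0.2776]
n 3935 axis x 0.5864 at y -0.2749 slope 0.0170 z 0.0933 zs -0.0018 res 0.00028 panel n 1075 ang mean -0.023 plane -0.046 minmax [-1.5249  1.6449] y [-0.2948 -0.287  -0.2776] goldy [-0.2947 -0.2776]
```

View pics/s24c.png

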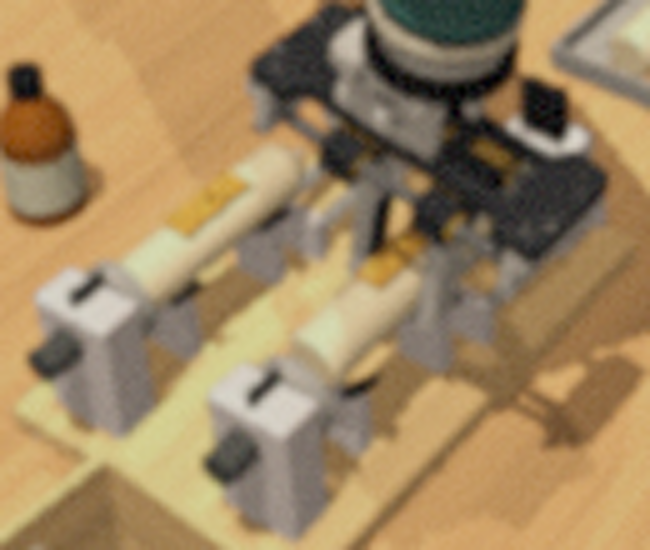

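View pics/w24.png

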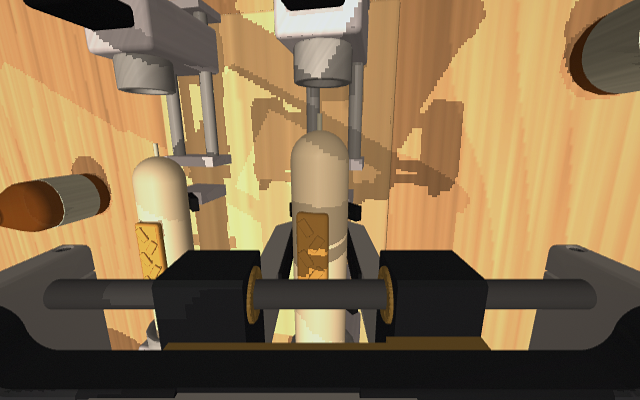

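Level; 13 mm to go down.

>>> servo_tool([
  [0, 4, 0.5, 0, 0, 0, 180],
  [0, 8, 1, 0, 0, 0, 180],
  [0, 11, 1.5, 0, 0, 0, 180],
  [0, 13, 1.7, 0, 0, 0, 180],
  [0, 13, 1.7, 0, 0, 0, 180],
])

```text
t: 36.15
position: [0.5831, -0.3039, 0.0705]
ee_rot: [[-0.019, -0.197, 0.98], [-1.0, 0.003, -0.018], [0.001, -0.98, -0.197]]
force: [0.6, 0.7, -0.8]
finger_gap: 0.359
```

```bash
python3 - <<'E'
from h import *
s=st();t,R=tcp_for(FAR,candR(.017,0),"A.pkl");rel(t,R)
E
```

```text
t 36.15 pos [ 0.5831 -0.3039  0.0705] gap 0.359 F [ 0.6325  0.7458 -0.8289] q [-0.5171  0.5242  1.1156 -0.0956  1.6758 -0.5002]
[[-0.0185 -0.1972  0.9802]
 [-0.9998  0.0029 -0.0183]
 [ 0.0008 -0.9804 -0.1972]]
row [17.4, 0.1, 0.0] [-0.003, 0.0, 0.001] min rows 0.3
```

>>> servo_tool([
  [4, 0, 0, 0, 0, 0, 180],
  [7, 0, 0, 0, 0, 0, 180],
  [10, 0, 0, 0, 0, 0, 180],
  [13, 0, 0, 0, 0, 0, 180],
  [15, 0, 0, 0, 0, 0, 180],
  [17, 0, 0, 0, 0, 0, 180],
  [18, 0, 0, 0, 0, 0, 180],
  [19, 0, 0, 0, 0, 0, 180],
  [20, 0, 0, 0, 0, 0, 180],
  [20, 0, 0, 0, 0, 0, 180],
])

```text
t: 37.15
position: [0.5828, -0.3217, 0.0704]
ee_rot: [[-0.018, -0.198, 0.98], [-1.0, 0.007, -0.017], [-0.003, -0.98, -0.198]]
force: [-0.5, 6.9, 1.0]
finger_gap: 0.354
```

>>> servo_tool([
  [18, 0, 0, 0, 0, 0, 180],
  [-1, 0, 0, 0, 0, 0, 160],
])

```text
t: 37.35
position: [0.5826, -0.322, 0.0699]
ee_rot: [[-0.02, -0.198, 0.98], [-1.0, 0.006, -0.019], [-0.002, -0.98, -0.198]]
force: [-0.1, -1.0, -0.6]
finger_gap: 0.372
```

I entered +18 mm by mistake in that first row. It pushed the candle against the cup floor for 0.1 s, and the readings are back to normal. I'll open, retreat and check.

>>> servo_tool([
  [0, 0, 0, 0, 0, 0, 150],
  [0, 0, 0, 0, 0, 0, 120],
  [0, 0, 0, 0, 0, 0, 95],
  [0, 0, 0, 0, 0, 0, 95],
  [0, 0, 0, 0, 0, 0, 95],
  [0, -20, 0, 0, 0, 0, 95],
  [0, -60, 0, 0, 0, 0, 95],
  [0, -110, 0, 0, 0, 0, 95],
  [0, -120, -15, 0.1, 0, 0, 95],
  [-30, -120, -20, 0.2, 0, 0, 95],
  [-50, -120, -20, 0.2, 0, 0, 95],
  [-50, -120, -20, 0.2, 0, 0, 95],
])

```text
t: 38.55
position: [0.5874, -0.2702, 0.1922]
ee_rot: [[-0.017, -0.0, 1.0], [-1.0, 0.003, -0.017], [-0.003, -1.0, -0.0]]
force: [0.1, 0.4, 0.6]
finger_gap: 0.629
```

```bash
python3 - <<'E'
from h import *
s=st();d=snap("wrist","w25")
X=cloud(d)
candle(X,d["frame"],(.55,.62),(-.37,-.265),zr=(.08,.11),z0=.08)
candle(X,d["frame"],(.43,.50),(-.37,-.265),zr=(.08,.11),z0=.08)
E
```

```text
t 38.55 pos [ 0.5874 -0.2702  0.1922] gap 0.629 F [0.1197 0.3989 0.5815] q [-0.52    0.3095  1.1516  0.0023  1.6821 -0.5024]
[[-0.0174 -0.0002  0.9998]
 [-0.9998  0.0028 -0.0174]
 [-0.0028 -1.     -0.0003]]
n 2504 axis x 0.5853 at y -0.3022 slope 0.0172 z 0.0804 zs 0.0003 res 0.00030 panel n 759 ang mean -0.040 plane -0.035 minmax [-0.4509  0.3578] y [-0.3458 -0.3198 -0.2957] goldy [-0.3455 -0.2961]
n 1812 axis x 0.4653 at y -0.2924 slope 0.0175 z 0.0806 zs -0.0003 res 0.00034 panel n 392 ang mean 0.103 plane 0.095 minmax [-0.3354  0.519 ] y [-0.3157 -0.3036 -0.2777] goldy [-0.3155 -0.293 ]
```

View pics/w25.png

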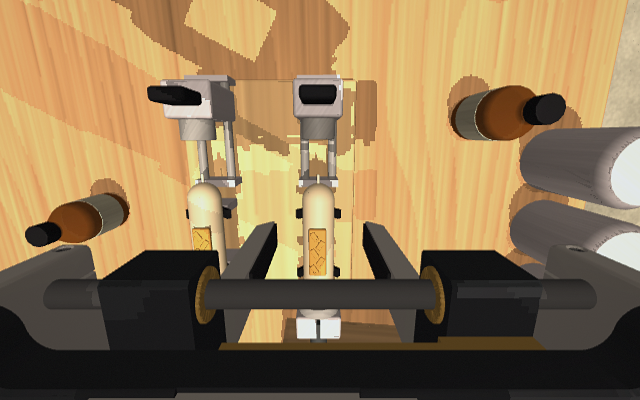

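```bash
python3 - <<'E'
from h import *
A=np.arctan2(-1,-0.017)
rel([.588,-.1705,.175],jaw(A))
E
```

```text
row [-101.1, 17.3, -2.0] [0.001, 1.57, -0.001] min rows 10.5
```

>>> servo_tool([
  [-10, 0, 0, 0, 0.15, 0, 120],
  [-20, 0, 0, 0, 0.3, 0, 120],
  [-30, 0, 0, 0, 0.45, 0, 120],
  [-40, 0, 0, 0, 0.6, 0, 120],
  [-50, 0, 0, 0, 0.75, 0, 120],
  [-60, 0, 0, 0, 0.9, 0, 120],
  [-70, 0, 0, 0, 1.05, 0, 120],
  [-80, 0, 0, 0, 1.2, 0, 120],
  [-90, 5, -1, 0, 1.35, 0, 120],
  [-98, 10, -2, 0, 1.5, 0, 120],
  [-101, 15, -2, 0, 1.57, 0, 120],
  [-101, 17, -2, 0, 1.57, 0, 120],
])

```text
t: 39.8
position: [0.589, -0.171, 0.1744]
ee_rot: [[-1.0, -0.001, -0.016], [0.016, 0.001, -1.0], [0.001, -1.0, -0.001]]
force: [-0.2, 0.3, -0.4]
finger_gap: 0.529
```

```bash
python3 - <<'E'
from h import *
A=np.arctan2(-1,-0.017)
st();rel([.588,-.1705,.114],jaw(A))
E
```

```text
t 39.8 pos [ 0.589  -0.171   0.1744] gap 0.529 F [-0.2162  0.2503 -0.3784] q [-0.3751  0.2395  1.2737  0.0003  1.63    1.2117]
[[-0.9999 -0.0015 -0.016 ]
 [ 0.016   0.0009 -0.9999]
 [ 0.0015 -1.     -0.0009]]
row [0.9, 60.4, -0.4] [0.001, 0.001, 0.001] min rows 1.2
```

>>> servo_tool([
  [1, 25, 0, 0, 0, 0, 120],
  [1, 48, 0, 0, 0, 0, 120],
  [1, 58, 0, 0, 0, 0, 120],
  [1, 60, 0, 0, 0, 0, 120],
  [1, 60, 0, 0, 0, 0, 240],
  [1, 60, 0, 0, 0, 0, 240],
  [1, 60, 0, 0, 0, 0, 240],
  [1, 60, 0, 0, 0, 0, 240],
  [1, 60, 0, 0, 0, 0, 240],
], force=20)

```text
t: 40.7
position: [0.5882, -0.171, 0.1151]
ee_rot: [[-1.0, -0.0, -0.016], [0.016, 0.0, -1.0], [0.0, -1.0, -0.0]]
force: [-0.3, 0.2, 0.8]
finger_gap: 0.141
```

>>> servo_tool([
  [0, 0, 8, 0, 0, 0, 240],
  [0, 0, 16, 0, 0, 0, 240],
  [0, 0, 24, 0, 0, 0, 240],
  [0, 0, 32, 0, 0, 0, 240],
  [0, 0, 38, 0, 0, 0, 240],
  [0, 0, 42, 0, 0, 0, 240],
  [0, 0, 45, 0, 0, 0, 240],
  [0, 0, 46, 0, 0, 0, 240],
  [0, 0, 46, 0, 0, 0, 240],
])

```text
t: 41.6
position: [0.5874, -0.2174, 0.1151]
ee_rot: [[-1.0, -0.0, -0.016], [0.016, -0.0, -1.0], [0.0, -1.0, 0.0]]
force: [-0.4, 2.1, 1.0]
finger_gap: 0.131
```

>>> servo_tool([
  [0, 0, 1, 0, 0, 0, 240],
  [0, 0, 2, 0, 0, 0, 240],
  [0, 0, 3, 0, 0, 0, 240],
  [0, 0, 4, 0, 0, 0, 240],
  [0, 0, 4, 0, 0, 0, 240],
])

```text
t: 42.1
position: [0.5874, -0.2208, 0.115]
ee_rot: [[-1.0, -0.001, -0.016], [0.016, 0.001, -1.0], [0.001, -1.0, -0.001]]
force: [-1.0, 5.4, 1.3]
finger_gap: 0.127
```

>>> servo_tool([
  [0, 0, 0.7, 0, 0, 0, 240],
  [0, 0, 1.4, 0, 0, 0, 240],
  [0, 0, 2, 0, 0, 0, 240],
  [0, 0, 2, 0, 0, 0, 240],
])

```text
t: 42.5
position: [0.5874, -0.2209, 0.1151]
ee_rot: [[-1.0, -0.001, -0.015], [0.015, 0.004, -1.0], [0.001, -1.0, -0.004]]
force: [-1.2, 8.1, 1.7]
finger_gap: 0.126
```

>>> servo_tool([
  [0, 0, -1, 0, 0, 0, 230],
  [0, 0, -1, 0, 0, 0, 120],
  [0, 0, -1, 0, 0, 0, 120],
  [0, 0, -1, 0, 0, 0, 120],
  [0, -25, 0, 0, 0, 0, 120],
  [0, -60, 0, 0, 0, 0, 120],
  [35, -65, -15, 0, 0, 0, 120],
  [80, -65, -35, 0, 0, 0, 120],
  [115, -63, -50, 0, 0, 0, 120],
  [120, -62, -52, 0, 0, 0, 120],
  [120, -62, -52, 0, 0, 0, 120],
])

```text
t: 43.6
position: [0.4678, -0.1676, 0.1779]
ee_rot: [[-1.0, 0.0, -0.015], [0.015, 0.003, -1.0], [-0.0, -1.0, -0.003]]
force: [1.7, 0.5, -0.6]
finger_gap: 0.528
```

```bash
python3 - <<'E'
from h import *
A=np.arctan2(-1,-0.017)
st();rel([.468,-.169,.114],jaw(A));d=snap("wrist","w26")
X=cloud(d);P=X.reshape(-1,3);Q=P[(abs(P[:,0]-.588)<.022)&(P[:,2]>.129)&(P[:,2]<.138)&(P[:,1]<-.15)&(P[:,1]>-.25)];print("far fin",len(Q),np.percentile(Q,[1,50,99],axis=0))
candle(X,d["frame"],(.55,.62),(-.36,-.27),zr=(.08,.11),z0=.08)
E
```

```text
t 43.6 pos [ 0.4678 -0.1676  0.1779] gap 0.528 F [ 1.7149  0.4945 -0.5609] q [-0.4602 -0.0212  1.5527  0.003   1.611   1.1257]
[[-0.9999  0.0004 -0.015 ]
 [ 0.015   0.0031 -0.9999]
 [-0.0004 -1.     -0.0031]]
row [-0.2, 63.8, 1.6] [0.003, 0.002, -0.0] min rows 1.3
far fin 757 [[ 0.5721 -0.226   0.1296]
 [ 0.5865 -0.2194  0.1341]
 [ 0.6007 -0.2142  0.1361]]
n 4388 axis x 0.5853 at y -0.3113 slope 0.0171 z 0.0804 zs 0.0007 res 0.00029 panel n 1413 ang mean -0.051 plane -0.048 minmax [-0.4925  0.4031] y [-0.3466 -0.3207 -0.2953] goldy [-0.3463 -0.2959]
```

View pics/w26.png

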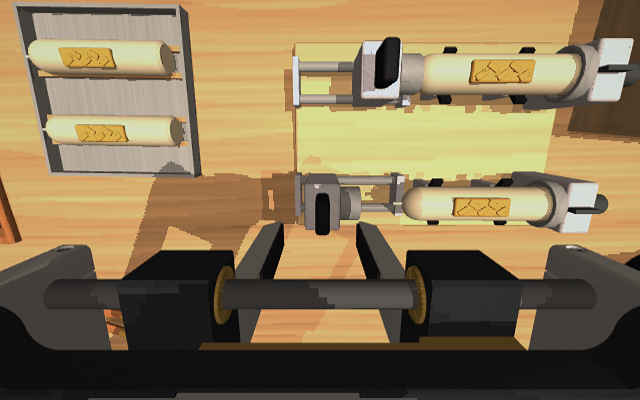

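>>> servo_tool([
  [0, 25, 0, 0, 0, 0, 120],
  [0, 50, 1, 0, 0, 0, 120],
  [0, 61, 1, 0, 0, 0, 120],
  [0, 63, 1, 0, 0, 0, 120],
  [0, 63, 1, 0, 0, 0, 240],
  [0, 63, 1, 0, 0, 0, 240],
  [0, 63, 1, 0, 0, 0, 240],
  [0, 63, 1, 0, 0, 0, 240],
  [0, 63, 1, 0, 0, 0, 240],
], force=20)

```text
t: 44.55
position: [0.469, -0.1689, 0.1156]
ee_rot: [[-1.0, 0.002, -0.015], [0.015, 0.002, -1.0], [-0.002, -1.0, -0.002]]
force: [-0.4, 0.5, 0.8]
finger_gap: 0.136
```

>>> servo_tool([
  [0, 0, 8, 0, 0, 0, 240],
  [0, 0, 16, 0, 0, 0, 240],
  [0, 0, 24, 0, 0, 0, 240],
  [0, 0, 32, 0, 0, 0, 240],
  [0, 0, 38, 0, 0, 0, 240],
  [0, 0, 42, 0, 0, 0, 240],
  [0, 0, 45, 0, 0, 0, 240],
  [0, 0, 46, 0, 0, 0, 240],
  [0, 0, 46, 0, 0, 0, 240],
])

```text
t: 45.45
position: [0.4682, -0.2154, 0.1155]
ee_rot: [[-1.0, 0.002, -0.015], [0.015, 0.002, -1.0], [-0.002, -1.0, -0.002]]
force: [-0.9, 2.3, 1.9]
finger_gap: 0.126
```

>>> servo_tool([
  [0, 0, 1, 0, 0, 0, 240],
  [0, 0, 2, 0, 0, 0, 240],
  [0, 0, 3, 0, 0, 0, 240],
  [0, 0, 4, 0, 0, 0, 240],
  [0, 0, 5, 0, 0, 0, 240],
  [0, 0, 6, 0, 0, 0, 240],
  [0, 0, 6, 0, 0, 0, 240],
])

```text
t: 46.15
position: [0.4682, -0.219, 0.1156]
ee_rot: [[-1.0, 0.002, -0.014], [0.014, 0.007, -1.0], [-0.001, -1.0, -0.007]]
force: [-1.2, 11.8, 4.8]
finger_gap: 0.127
```

>>> servo_tool([
  [0, 0, -1, 0, 0, 0, 230],
  [0, 0, -1, 0, 0, 0, 120],
  [0, 0, -1, 0, 0, 0, 120],
  [0, 0, -1, 0, 0, 0, 120],
  [0, -25, 0, 0, 0, 0, 120],
  [0, -70, 0, 0, 0, 0, 120],
  [0, -115, 0, 0, 0, 0, 120],
  [20, -140, 0, 0, 0, 0, 120],
  [30, -140, 0, 0, 0, 0, 120],
  [30, -140, 0, 0, 0, 0, 120],
  [30, -140, 0, 0, 0, 0, 120],
])

```text
t: 47.25
position: [0.4374, -0.2192, 0.2533]
ee_rot: [[-1.0, -0.001, -0.015], [0.015, 0.008, -1.0], [0.001, -1.0, -0.008]]
force: [0.5, 0.7, -0.9]
finger_gap: 0.534
```

```bash
python3 - <<'E'
from h import *
st();d=snap("wrist","w27")
X=cloud(d);P=X.reshape(-1,3)
for x in (.468,.588):
  Q=P[(abs(P[:,0]-x)<.022)&(P[:,2]>.129)&(P[:,2]<.138)&(P[:,1]<-.15)&(P[:,1]>-.25)];print("fin",len(Q),np.percentile(Q,[1,50,99],axis=0)[:,1])
candle(X,d["frame"],(.55,.62),(-.36,-.27),zr=(.08,.11),z0=.08)
candle(X,d["frame"],(.43,.50),(-.36,-.27),zr=(.08,.11),z0=.08)
snap("top","t27")
E
```

```text
t 47.25 pos [ 0.4374 -0.2192  0.2533] gap 0.534 F [ 0.5054  0.6748 -0.9089] q [-0.5851 -0.0496  1.4316  0.0065  1.7651  1.0016]
[[-0.9999 -0.001  -0.0147]
 [ 0.0147  0.0084 -0.9999]
 [ 0.0012 -1.     -0.0084]]
fin 315 [-0.2241 -0.2185 -0.2122]
fin 434 [-0.2263 -0.2204 -0.2145]
n 2697 axis x 0.5853 at y -0.3113 slope 0.0172 z 0.0804 zs 0.0017 res 0.00033 panel n 860 ang mean -0.050 plane -0.048 minmax [-0.481  0.417] y [-0.3468 -0.3213 -0.2958] goldy [-0.3465 -0.2963]
n 2040 axis x 0.4653 at y -0.3122 slope 0.0175 z 0.0805 zs -0.0003 res 0.00036 panel n 635 ang mean 0.055 plane 0.044 minmax [-0.3606  0.452 ] y [-0.3453 -0.3192 -0.2938] goldy [-0.3443 -0.294 ]
```

View pics/w27.png

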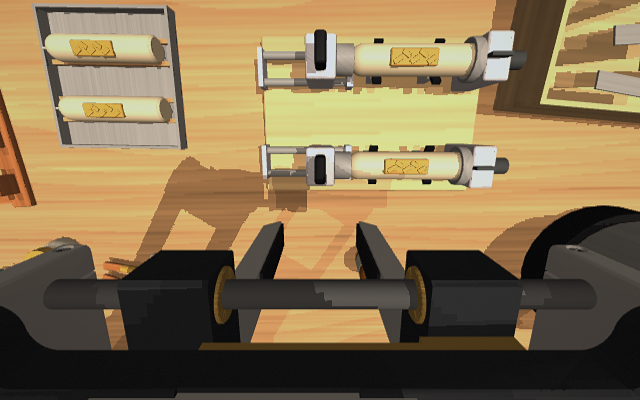

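View pics/t27.png

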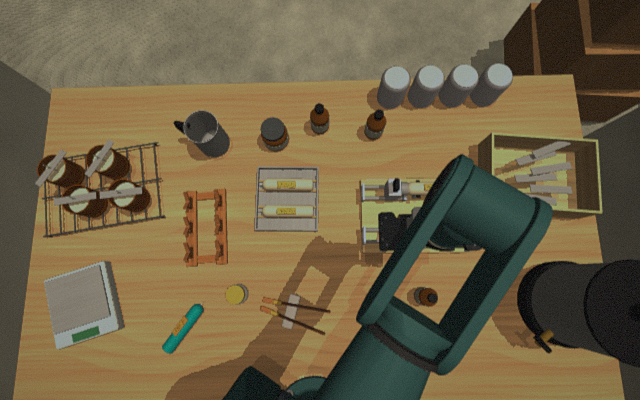

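```bash
python3 - <<'E'
from h import *
print(order.job_done())
E
```

```text
the job is handed in; nothing more can be done
None
```

The stand is changed over and the job is handed in at about 47 s. Both gilded candles lie in the tray's two nests. Both plain candles are seated in the heads with their tailstocks pushed home.

**Final checks (wrist camera and arm readings):**

| Check | Near lane | Far lane | Limit |
|---|---|---|---|
| Panel off vertical | +0.04 rad | −0.05 rad | 0.2 rad |
| Candle position against where the gilded one sat | within 1 mm | within 1 mm | 5 mm (base to cup floor) |
| Tailstock travel from its back stop | 50 mm, firm stop | 50 mm, firm stop | 50 mm ± 5 |

- **Tray:** in the last top picture it sits a few mm to the right of where it started, with both candles still inside.
- **Bystanders:** all of them look unmoved in the same picture.
- **Not checked:** I compared seating with the gilded candles' position rather than measuring the cup floor, and read the tailstock joints from how far the arm moved.

**One slip:** while releasing the far candle I entered one wrong row. It pushed the candle against its cup floor for about 0.1 s. The force reading was back to normal straight after, but the peak during the push was not read. The candle still measured seated and level.

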